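# Strip and clean the sanding board

### The arm

A 7-joint arm with a two-finger parallel gripper is mounted at the origin on the work surface. World frame = base frame: x ahead of the robot, y to its left, z up, the work surface at z = 0. Lengths are in mm, angles in rad, forces in N, time in s.
With the tool pointing down it reaches from about 425 to 950 mm from the base axis. Payload 4.7 kg.
Tool frame: the origin (TCP) lies between the finger pads; the fingertips stand 11 mm ahead of it and the grasp point (between the pads) lies 8 mm behind it (manip.tip_reach is the distance from the TCP to the fingertips, in mm); z points along the fingers, y is the line along which they close (so a half turn about z gives the same grasp; the last joint's range is limited). The gripper opens to 85 mm and grips with 20 to 120 N. Pads are 22 mm wide; open, the fingers measure 114 mm over their backs; the gripper's body (76 mm by 85 mm) begins 54 mm behind the grasp point. The pads swing forward as they close: fully open they stand 13 mm farther back than shut.
Start: joints at [1.211, 0.469, -0.049, 1.532, 0.024, 1.141, -0.082], TCP at [219.287, -638.406, 219.135] pointing down, gripper open.
Joint ranges: [-2.59, 2.59], [-0.33, 1.99], [-1.39, 1.29], [0.1, 2.45], [-1.04, 4.18], [0.21, 1.99], [-2.66, 2.66]. Speed limits (rad/s): [2.57, 2.57, 3.14, 3.14, 3.14, 3.14, 3.14].

### API

Orientations are given as a unit quaternion [x, y, z, w].
In Python, from plant import monitor, vision, order, recognise, trace, spot_point, manip gives the robot as it stands.
- The arm moves only by the tool drive_tool, never from a script. Its argument "rows" is a list of rows, each a list of 7 numbers: the opening, from 0 (shut) to 1 (fully open), then the shift along the tool's x, y, z as a fraction of full scale, then the turn, a rotation vector about the tool's x, y, z as a fraction of full scale. In form: [[jaw, x, y, z, ax, ay, az], ...]. A call has 1 to 20 rows; each row is the pose to reach, as a shift and turn from the pose commanded when the call began, along the tool's axes at that moment; what a row does not reach only later rows make up. Full scale, the value 1, is 400 mm for a shift and 1.5 rad for a turn. A row lasts 1/8 s, in which the tool goes at most 62.5 mm and 10.7 degrees, less where a joint would pass 70% of its speed; a pose out of reach is approached as far as the arm can. A call with a number of a shift or a turn outside -1 to 1 is refused whole. A call with a gripper value outside its range is refused whole. The fingers move at their own pace and stop on an object; "newtons" is the grip in N (left out, the last holds). Time passes only in rows, so rows that repeat a pose let the fingers close. It gives the time, the measured TCP pose, the force, the opening and the grip force at its end, in the units of the state.
- monitor.state(): the state, without advancing time (a new reading comes with each control period).
- vision.capture(name): name is "scene" or "side" or "wrist"; returns the picture (400x640x3 uint8, red, green, blue); there is no depth.
- vision.camera_info(name): a dict with "camera_matrix" (3x3 intrinsics, pixels), "extrinsics" (4x4, takes a point from camera to world coordinates). Camera axes: x right, y down, z forward; pixel columns grow to the right and rows downward; lengths in mm; the calibration is good to about 2 mm. The wrist camera is an equidistant fisheye: a pixel r from the principal point sees the ray r / f radians off the axis. A picture is of the moment at which its call begins: read the wrist's pose just before it. camera_info takes no time and is no camera call; for the wrist camera it gives the pose at the moment of the call.
- order.job_done(): hands the job in; it is judged then, once.
Trained networks look in the newest picture that a camera, given by its name, has taken for a name from the list of things; names that differ only in an ending like _2 or _b are one class to them, and where a whole thing is asked for, a point or a joint stands for the part that bears it (a point fixed in the world has none). Each returns a list of dicts, best first, with "confidence" (0 to 1); they miss things now and then, are a little off and sometimes report something else, mostly with a low value. They report only what shows in the picture. A call takes as long as a camera call.
- recognise(camera, label): "box" ([left, top, right, bottom] in pixels, round what is visible of it).
- trace(camera, label): "mask" (400x640 bool, what is visible of it) and "box" ([left, top, right, bottom] in pixels, round what is visible of it).
- spot_point(camera, label): "position" ([column, row] in pixels: a listed point, or the origin of a listed thing).
The state is a dict: "t": time; "joints": joint angles; "joint_velocities": joint speeds; "joint_torque": joint torques, N m; "tcp_pos": TCP position; "eef_rot": TCP orientation; "wrist_force": force on the tool from outside, world axes, zero at the start; "torque": the same for the moment, N m; "grip_width": opening from 0.0 (shut) to 1.0 (fully open); "finger_force": force on a finger pad.
Only numpy, scipy, OpenCV 4.12 (cv2) and the standard library are available. Lean on these libraries where they do the work, as an engineer would, in place of code of your own. Each camera call takes 0.05 s, during which the arm holds its last target. There are 200 camera calls.

### The job

Clear the sanding board for cleaning: slide every roll of abrasive up off the two spindles and lay it flat in the shallow wooden tray, and put every wood offcut into the steel scrap bin. Only when the board is bare, with all rolls and offcuts put away, press the spray can's white nozzle cap all the way down for a moment and let it spring back up. Leave the toys, screwdriver and dish round about where they are.

Things in the scene. Friction and masses are not known exactly. Their poses are not given: they have to be found in the camera images.
- roll_1: wound roll of abrasive strip, a brown ring 56 mm across and 28 mm high with a 26 mm hole; origin: centre of its underside, z along the ring's axis. It starts lowest on a spindle, around the spindle, resting on the wooden boss (underside 12 mm above the board's top face).
- roll_2: wound roll of abrasive strip, a brown ring 56 mm across and 28 mm high with a 26 mm hole; origin: centre of its underside, z along the ring's axis. It starts lowest on a spindle, around the spindle, resting on the wooden boss (underside 12 mm above the board's top face).
- roll_3: wound roll of abrasive strip, a brown ring 56 mm across and 28 mm high with a 26 mm hole; origin: centre of its underside, z along the ring's axis. If present, it starts stacked on top of another roll on a spindle (underside 40 mm above the board's top face). May be absent.
- roll_4: wound roll of abrasive strip, a brown ring 56 mm across and 28 mm high with a 26 mm hole; origin: centre of its underside, z along the ring's axis. If present, it starts stacked on top of another roll on a spindle (underside 40 mm above the board's top face). May be absent.
- offcut_1: wood offcut lying on the board, a block 40 x 26 x 24 mm (x, y, z); origin: centre of its underside. May be absent.
- offcut_2: wood offcut lying on the board, a notched block 38 x 28 x 26 mm (x, y, z), its +x half only 14 mm high; origin: centre of its underside. May be absent.
- offcut_3: wood offcut lying on the board, a block 30 x 24 x 28 mm (x, y, z); origin: centre of its underside. May be absent.
- offcut_4: wood offcut lying on the board, a stubby hexagonal plug 34 mm across its corners, about 29 mm across its flats, 26 mm high; origin: centre of its underside. May be absent.
- offcut_5: wood offcut lying on the board, a stick end 42 x 22 x 22 mm (x, y, z); origin: centre of its underside. May be absent.
- board: fixed grey-painted board 260 (x) x 320 (y) x 18 mm; origin: centre of its underside. At x 0, y +90 and -90 mm stand steel spindles 16 mm thick, tips 76 mm above the board's top, each on a round boss 42 mm across, 12 mm high. At x +85 mm, y 0 stands a fixed aluminium spray can 54 mm across, 143 mm high with its nozzle cap.
- tray: fixed shallow square wooden tray, 210 x 210 mm outside, walls 16 mm high and 6 mm thick, floor 6 mm thick; origin: centre of its underside. To the robot's left or right.
- bin: fixed open dark steel scrap bin, 180 (x) x 200 (y) x 90 mm high outside, walls and floor 6 mm thick; origin: centre of its underside. On the other side from the tray.
- nozzle (a joint): travel of the spray can's sprung white nozzle cap in m: 0 when up, 0.008 when fully pressed down (about 6 N).
- nozzle_top (a point): centre of the top face of the white nozzle cap, which is 32 mm across.
- nutcracker: bystander: painted toy nutcracker figure, 176 mm high, standing; origin under its centre.
- blank: bystander: unpainted carved wooden toy body, 145 mm high, standing; origin under its centre.
- screwdriver: bystander: screwdriver lying on the bench; origin under its middle.
- dish: bystander: shallow dark metal dish 80 mm across; origin under its centre.

How it is judged (in metres and radians):
On the way, in this order (a step that is already met when the one before it is completed fails the run):
1. all rolls lie flat in the tray and all offcuts are in the bin (x of roll_1 in the frame of tray between -0.1 and 0.1 m and y of roll_1 in the frame of tray between -0.1 and 0.1 m and z of each of roll_1, roll_2, roll_3, roll_4 in the frame of tray below 0.075 m and angle between the z axis of each of roll_1, roll_2, roll_3, roll_4 and the z axis of tray, either way round below 0.2 rad and linear speed of each of roll_1, roll_2, roll_3, roll_4, offcut_1, offcut_2, offcut_3, offcut_4, offcut_5 below 0.03 m/s and x of roll_2 in the frame of tray between -0.1 and 0.1 m and y of roll_2 in the frame of tray between -0.1 and 0.1 m and x of roll_3 in the frame of tray between -0.1 and 0.1 m and y of roll_3 in the frame of tray between -0.1 and 0.1 m and x of roll_4 in the frame of tray between -0.1 and 0.1 m and y of roll_4 in the frame of tray between -0.1 and 0.1 m and x of offcut_1 in the frame of bin between -0.09 and 0.09 m and y of offcut_1 in the frame of bin between -0.1 and 0.1 m and z of each of offcut_1, offcut_2, offcut_3, offcut_4, offcut_5 in the frame of bin below 0.085 m and x of offcut_2 in the frame of bin between -0.09 and 0.09 m and y of offcut_2 in the frame of bin between -0.1 and 0.1 m and x of offcut_3 in the frame of bin between -0.09 and 0.09 m and y of offcut_3 in the frame of bin between -0.1 and 0.1 m and x of offcut_4 in the frame of bin between -0.09 and 0.09 m and y of offcut_4 in the frame of bin between -0.1 and 0.1 m and x of offcut_5 in the frame of bin between -0.09 and 0.09 m and y of offcut_5 in the frame of bin between -0.1 and 0.1 m), for 0.2 s.
2. the nozzle cap is pressed down (value of joint nozzle above 0.006 m), for 0.2 s.
3. the nozzle cap has sprung back up (value of joint nozzle below 0.002 m), for 0.2 s.
At the end, for the whole second after the job is handed in: Every roll lies flat (within 0.2 rad, either side up) and still, centred inside the tray's walls, its underside under 75 mm up; every offcut is at rest in the bin, below its rim; the nozzle cap, pressed more than 6 mm for 0.2 s after all that, is up again (within 2 mm) (all of step 1 and value of joint nozzle below 0.002 m); the robot touches nothing.
It fails at once if the spray nozzle is pressed while a roll or an offcut is still on the board (value of joint nozzle above 0.005 m and ((x of roll_1 in the frame of board between -0.13 and 0.13 m and y of roll_1 in the frame of board between -0.16 and 0.16 m and z of roll_1 in the frame of board below 0.12 m) or (x of roll_2 in the frame of board between -0.13 and 0.13 m and y of roll_2 in the frame of board between -0.16 and 0.16 m and z of roll_2 in the frame of board below 0.12 m) or (x of roll_3 in the frame of board between -0.13 and 0.13 m and y of roll_3 in the frame of board between -0.16 and 0.16 m and z of roll_3 in the frame of board below 0.12 m) or (x of roll_4 in the frame of board between -0.13 and 0.13 m and y of roll_4 in the frame of board between -0.16 and 0.16 m and z of roll_4 in the frame of board below 0.12 m) or (x of offcut_1 in the frame of board between -0.13 and 0.13 m and y of offcut_1 in the frame of board between -0.16 and 0.16 m and z of offcut_1 in the frame of board below 0.12 m) or (x of offcut_2 in the frame of board between -0.13 and 0.13 m and y of offcut_2 in the frame of board between -0.16 and 0.16 m and z of offcut_2 in the frame of board below 0.12 m) or (x of offcut_3 in the frame of board between -0.13 and 0.13 m and y of offcut_3 in the frame of board between -0.16 and 0.16 m and z of offcut_3 in the frame of board below 0.12 m) or (x of offcut_4 in the frame of board between -0.13 and 0.13 m and y of offcut_4 in the frame of board between -0.16 and 0.16 m and z of offcut_4 in the frame of board below 0.12 m) or (x of offcut_5 in the frame of board between -0.13 and 0.13 m and y of offcut_5 in the frame of board between -0.16 and 0.16 m and z of offcut_5 in the frame of board below 0.12 m))).
It fails at once if a bystander (toy nutcracker, unpainted blank, screwdriver, dish) is knocked more than 40 mm away (distance of any of nutcracker, blank, screwdriver, dish from where it was at the start of the episode above 0.04 m).
Of roll_3, roll_4 only 1 to 2 are there at a start; the rules pass over those that are not, and their reading is None.
Of offcut_1, offcut_2, offcut_3, offcut_4, offcut_5 only 3 to 5 are there at a start; the rules pass over those that are not, and their reading is None.
At some moment in a run one of offcut_1, offcut_2, offcut_3, offcut_4, offcut_5 may be knocked a few centimetres aside while the robot is not near it.
Once in a run the grip may slacken for a moment while it holds something.
It also fails if it takes over 210 s, if anything falls off the work surface, if the arm or the gripper's body presses on something with over 40 N, if the wrist force passes 120 N, or if a joint passes its speed limit or range.

## Working session

There is one attempt and no reset: what is moved stays moved. The work goes in short steps, Python scripts to look and compute and a tool call to move; the robot and the scene stay as the last step left them, time stands still between calls to the robot, and variables do not carry over. Pictures are saved under pics/ and viewed, at most 14 in all, crops included, and the job is handed in when it is done.

Besides the shell and the picture viewer there is one more tool, called after "Call:" as name([rows], argument=value, ...), one row to a line, values as JSON. drive_tool: Moves the arm, as the interface text tells. Shift numbers are shares of 400 mm and turn numbers shares of 1.5 rad, none past 1 either way. Its arguments: {"type":"object","properties":{"rows":{"type":"array","items":{"type":"array","items":{"type":"number","minimum":-1,"maximum":1}}},"newtons":{"type":"number"}},"required":["rows"]}

```bash
mkdir -p pics; ls; cat > h.py <<'E'
import numpy as np, cv2
from plant import monitor, vision, order, recognise, trace, spot_point, manip
from scipy.spatial.transform import Rotation as R
def ray(cam,uv,info=None):
    i=info or vision.camera_info(cam); K=np.array(i["camera_matrix"]); E=np.array(i["extrinsics"])
    x=(uv[0]-K[0,2])/K[0,0]; y=(uv[1]-K[1,2])/K[1,1]
    if cam=="wrist":
        r=np.hypot(x,y); d=np.array([np.sin(r)*x/max(r,1e-9),np.sin(r)*y/max(r,1e-9),np.cos(r)])
    else: d=np.array([x,y,1.])
    return E[:3,3],E[:3,:3]@d
def atz(cam,uv,z,info=None):
    o,d=ray(cam,uv,info); return o+d*(z-o[2])/d[2]
def snap(cam,name):
    im=vision.capture(cam); cv2.imwrite(f"pics/{name}.png",im[:,:,::-1]); return im
E
python3 - <<'E'
from h import *
s=monitor.state(); print(s)
for c in("scene","side","wrist"):
    snap(c,c+"0"); i=vision.camera_info(c); print(c,np.round(i["camera_matrix"],1).tolist(),np.round(i["extrinsics"],3).tolist())
a=[cv2.imread(f"pics/{c}0.png") for c in("scene","side","wrist")]
cv2.imwrite("pics/a.png",np.vstack(a[:1]))
for c in("scene","side"):
  for l in("roll_1","offcut_1","offcut_2","offcut_3","offcut_4","offcut_5","board","tray","bin","nozzle_top","dish","nutcracker","blank","screwdriver"):
    for d in spot_point(c,l)[:4]: print(c,l,np.round(d["position"]),round(d["confidence"],2))
E
```

```text
pics
{'t': 0.0, 'joints': array([ 1.21109677,  0.46942632, -0.04859508,  1.53370274,  0.02409096,
        1.14099885, -0.08231869]), 'joint_velocities': array([ 4.26990457e-04,  9.51706227e-04, -4.56260674e-04,  2.34020083e-03,
        8.92641552e-05, -6.36624169e-04, -3.20004627e-04]), 'joint_torque': array([ 2.80098375e-04, -5.10306036e+01, -4.66115086e-02, -2.37713921e+01,
        1.07179632e-02,  7.54360022e-03,  2.09863849e-06]), 'tcp_pos': array([ 219.0517799 , -637.8192764 ,  218.06790741]), 'eef_rot': array([ 9.86351363e-01,  1.64651264e-01, -1.92053875e-04, -9.55883036e-04]), 'wrist_force': array([ 1.19180483,  0.32940627, -0.05095158]), 'torque': array([-0.02017017,  0.03122151,  0.01916262]), 'finger_force': 0.0, 'grip_width': 0.9997966781597758}
scene [[466.6, 0.0, 316.1], [0.0, 466.6, 197.4], [0.0, 0.0, 1.0]] [[-0.006, 0.806, -0.592, 1227.557], [1.0, -0.005, -0.016, 4.252], [-0.016, -0.592, -0.806, 963.334], [0.0, 0.0, 0.0, 1.0]]
side [[518.8, 0.0, 310.1], [0.0, 518.8, 200.0], [0.0, 0.0, 1.0]] [[-0.9, -0.23, 0.37, 153.841], [-0.435, 0.486, -0.758, 949.304], [-0.005, -0.8
[... 1534 characters left out ...]
2. 225.] 0.74
side offcut_3 [347. 270.] 0.65
side offcut_3 [283. 256.] 0.63
side offcut_4 [327. 208.] 0.75
side offcut_4 [372. 225.] 0.74
side offcut_4 [347. 270.] 0.65
side offcut_4 [283. 256.] 0.63
side offcut_5 [327. 208.] 0.75
side offcut_5 [372. 225.] 0.74
side offcut_5 [347. 270.] 0.65
side offcut_5 [283. 256.] 0.63
side board [334. 245.] 0.63
side tray [277. 357.] 0.62
side bin [395. 191.] 0.72
side bin [317. 248.] 0.29
side nozzle_top [319. 248.] 0.69
side dish [223. 255.] 0.98
side dish [372. 226.] 0.62
side dish [204. 297.] 0.61
side dish [359. 248.] 0.18
side nutcracker [206. 298.] 0.57
side blank [313. 180.] 0.63
side screwdriver [269. 212.] 0.52
side screwdriver [223. 258.] 0.27
```

View pics/scene0.png

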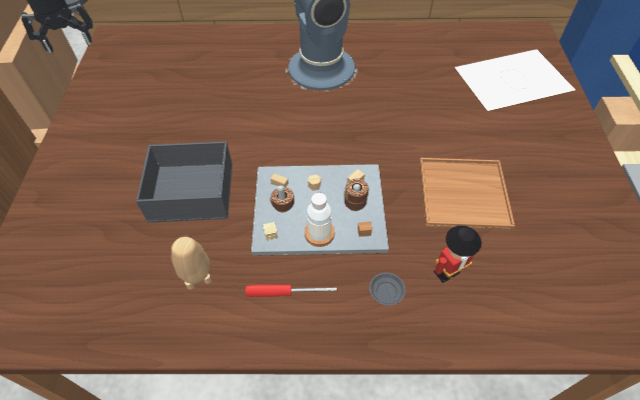

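View pics/side0.png

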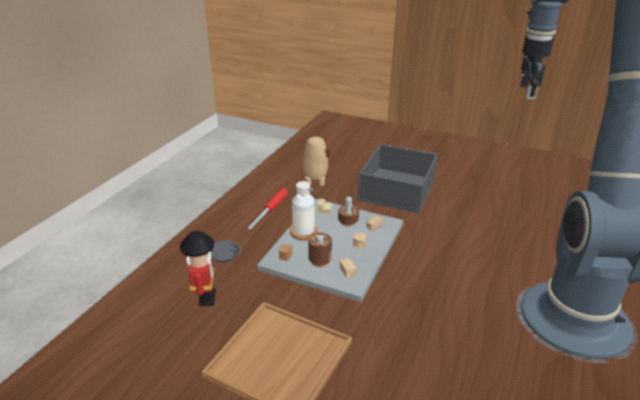

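The scene shows 5 offcuts on the board, at (279,181), (313,183), (355,177), (270,231) and (365,229). There is a stack of two rolls at (356,195) and a single roll at (282,198). The bin is on the left (-y), the tray on the right (+y).

```bash
cat >> h.py <<'E'
def rect(cam,mask,z,info=None):
    c=max(cv2.findContours(mask.astype(np.uint8),cv2.RETR_EXTERNAL,cv2.CHAIN_APPROX_NONE)[0],key=cv2.contourArea)[:,0]
    info=info or vision.camera_info(cam)
    p=np.array([atz(cam,q,z,info)[:2] for q in c],np.float32)
    return cv2.minAreaRect(p)
E
python3 - <<'E'
from h import *
for c in("scene","side"):
  vision.capture(c)
  for l,z in(("board",18),("tray",16),("bin",90),("offcut_1",30),("roll_1",60),("nozzle_top",180)):
    for d in trace(c,l)[:6]:
      r=rect(c,d["mask"],z); print(c,l,round(d["confidence"],2),np.round(r[0]),np.round(r[1]),round(r[2],1))
def tri(l):
    P=[ray(c,spot_point(c,l)[0]["position"]) for c in("scene","side")]
    A=np.zeros((3,3));b=np.zeros(3)
    for o,d in P:
        d=d/np.linalg.norm(d);M=np.eye(3)-np.outer(d,d);A+=M;b+=M@o
    return np.linalg.solve(A,b)
for l in("board","tray","bin","nozzle_top","nutcracker","blank"): print(l,tri(l).round())
E
```

```text
scene board 0.7 [560.  -7.] [268. 319.] 1.0
scene board 0.23 [557.  83.] [52. 29.] 85.7
scene board 0.2 [458.  89.] [42. 34.] 89.6
scene tray 0.88 [514. 361.] [213. 220.] 86.9
scene tray 0.26 [ 534. -101.] [72. 61.] 1.9
scene bin 0.86 [ 530. -327.] [239. 218.] 2.8
scene bin 0.5 [816. 133.] [72. 70.] 89.8
scene offcut_1 0.6 [632. 101.] [31. 40.] 87.3
scene offcut_1 0.52 [ 640. -122.] [45. 28.] 16.6
scene offcut_1 0.45 [ 487. -110.] [48. 32.] 61.5
scene offcut_1 0.44 [493. -20.] [45. 31.] 0.0
scene roll_1 0.7 [544.  84.] [57. 74.] 79.2
scene roll_1 0.59 [568. -97.] [65. 55.] 7.6
scene roll_1 0.56 [588.  81.] [48. 26.] 89.7
scene roll_1 0.27 [718. 296.] [ 76. 158.] 57.6
scene nozzle_top 0.79 [658.  -4.] [27. 41.] 89.7
scene nozzle_top 0.61 [635.  72.] [50. 64.] 86.6
side board 0.81 [587. -32.] [337. 410.] 1.7
side board 0.57 [779. -74.] [ 31. 206.] 0.5
side tray 0.94 [505. 368.] [218. 215.] 86.9
side bin 0.87 [ 483. -273.] [200. 342.] 3.5
side bin 0.62 [720.  21.] [ 35. 192.] 0.6
side offcut_1 0.75 [479.  85.] [40. 67.] 44.6
side offcut_1 0.73 [ 726. -188.] [43. 72.] 27.0
side offcut_1 0.68 [ 485. -110.] [56. 39.] 60.6
side offcut_1 0.59 [ 635. -124.] [38. 59.] 25.2
side offcut_1 0.57 [496. -23.] [27. 54.] 20.8
side offcut_1 0.5 [636.  96.] [31. 66.] 27.5
side roll_1 0.76 [544. -77.] [56. 87.] 23.2
side roll_1 0.74 [537. 117.] [56. 45.] 21.0
side roll_1 0.64 [558.  69.] [57. 84.] 25.4
side nozzle_top 0.6 [614.  34.] [35. 58.] 27.0
side nozzle_top 0.2 [431. 489.] [175. 170.] 87.1Traceback (most recent call last):
  File "<stdin>", line 13, in <module>
  File "<stdin>", line 8, in tri
IndexError: list index out of range
```

```bash
cat >> h.py <<'E'
def plan(*W):
    """W: (x,y,z,yaw) waypoints -> fractions [x,y,z,ax,ay,az] from now, and row counts"""
    s=monitor.state(); p=np.array(s["tcp_pos"]); r=R.from_quat(s["eef_rot"]); q=p; m=r.as_matrix()[:,0]; y0=np.arctan2(m[1],m[0])
    print("now",p.round(1),"yaw",round(y0,3),"t",round(s["t"],2),"grip",round(s["grip_width"],3))
    for x,y,z,yaw in W:
        t=R.from_euler("z",yaw)*R.from_matrix(np.diag([1.,-1,-1]))
        sh=r.inv().apply(np.array([x,y,z])-p)/400; tu=(r.inv()*t).as_rotvec()/1.5
        n=max(np.linalg.norm(np.array([x,y,z])-q)/62.5,abs(yaw-y0)/.187)
        print((x,y,z,yaw),np.round(sh,4).tolist(),np.round(tu,3).tolist(),"rows %.1f"%n); q=np.array([x,y,z]);y0=yaw
E
python3 - <<'E'
from h import *
plan((450,-350,300,0),(490,0,330,0))
E
```

```text
now [ 219.3 -638.4  219.1] yaw 0.331 t 2.35 grip 1.003
(450, -350, 300, 0) [0.7797, -0.4946, -0.2022] [0.0, -0.0, 0.221] rows 6.0
(490, 0, 330, 0) [1.1584, -1.2897, -0.2772] [0.0, -0.0, 0.221] rows 5.7
```

Call:
drive_tool([
  [1,0.78,-0.49,-0.205,0,0,0.22],
  [1,0.78,-0.49,-0.205,0,0,0.22],
  [1,0.78,-0.49,-0.205,0,0,0.22],
  [1,0.78,-0.49,-0.205,0,0,0.22],
  [1,0.78,-0.49,-0.205,0,0,0.22],
  [1,0.78,-0.49,-0.205,0,0,0.22],
  [1,0.78,-0.49,-0.205,0,0,0.22],
  [1,0.78,-0.49,-0.205,0,0,0.22],
])

```text
t: 3.35
tcp_pos: [450.4, -352.0, 301.1]
eef_rot: [1.0, 0.0, -0.0, 0.0]
wrist_force: [-0.6, -0.1, 0.4]
grip_width: 0.997
finger_force: 0.0
```

Call:
drive_tool([
  [1,0.1,-0.87,-0.08,0,0,0],
  [1,0.1,-0.87,-0.08,0,0,0],
  [1,0.1,-0.87,-0.08,0,0,0],
  [1,0.1,-0.87,-0.08,0,0,0],
  [1,0.1,-0.87,-0.08,0,0,0],
  [1,0.1,-0.87,-0.08,0,0,0],
  [1,0.1,-0.87,-0.08,0,0,0],
  [1,0.1,-0.87,-0.08,0,0,0],
])

```text
t: 4.35
tcp_pos: [490.2, -6.2, 332.6]
eef_rot: [1.0, -0.002, -0.0, 0.0]
wrist_force: [0.2, 0.4, 0.4]
grip_width: 0.995
finger_force: 0.0
```

```bash
python3 - <<'E'
from h import *
i=vision.camera_info("wrist"); snap("wrist","w1")
for l,z in(("board",18),("tray",16),("bin",90),("offcut_1",42),("roll_1",60),("nozzle_top",161)):
    for d in trace("wrist",l)[:8]:
      r=rect("wrist",d["mask"],z,i); print(l,round(d["confidence"],2),np.round(d["box"]),np.round(r[0]),np.round(r[1]),round(r[2],1))
d=spot_point("wrist","nozzle_top")
for x in d[:2]: print(x,atz("wrist",x["position"],161,i))
E
```

```text
board 0.7 [215.  28. 424. 202.] [558.  -8.] [269. 322.] 1.3
tray 0.57 [ 71.  95. 169. 218.] [507. 358.] [218. 210.] 87.0
tray 0.29 [303.  30. 337.  65.] [667.  -6.] [49. 49.] 46.9
bin 0.63 [457. 105. 577. 224.] [ 497. -318.] [180. 243.] 2.9
offcut_1 0.86 [374. 150. 402. 176.] [ 488. -107.] [46. 23.] 64.6
offcut_1 0.81 [247. 153. 272. 185.] [482.  84.] [26. 42.] 47.0
offcut_1 0.8 [234.  55. 258.  79.] [633.  98.] [33. 28.] 89.8
offcut_1 0.71 [318. 148. 339. 168.] [494. -19.] [32. 30.] 44.9
offcut_1 0.57 [385.  50. 410.  78.] [ 633. -120.] [38. 34.] 11.7
roll_1 0.91 [233.  96. 274. 142.] [551.  86.] [59. 60.] 43.5
roll_1 0.63 [357.  96. 404. 135.] [556. -94.] [57. 54.] 65.0
roll_1 0.6 [322. 147. 337. 168.] [497. -19.] [33. 28.] 0.6
roll_1 0.56 [249. 103. 280. 130.] [560.  57.] [40. 12.] 17.8
nozzle_top 0.56 [306.  29. 336.  65.] [633.  -7.] [29. 41.] 89.8
{'position': [318.4, 41.3], 'confidence': 0.9} [638.4929739   -6.19673803 161.        ]
```

View pics/w1.png

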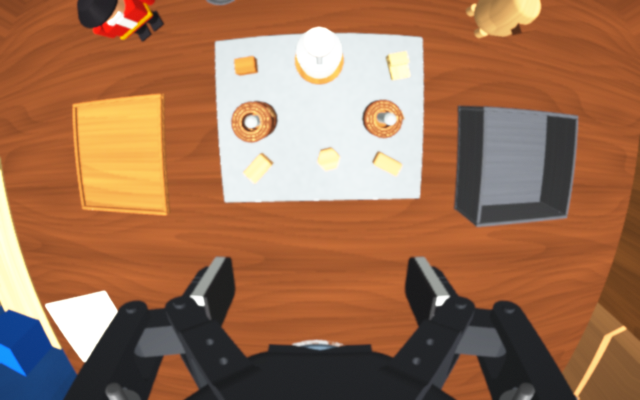

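The wrist view shows the whole board. The stack is at (252,121), the single roll at (383,118) and the can at (319,57). Offcuts are at (258,167), (329,158), (388,163), (245,65) and (399,65). I'll start with the top roll of the stack.

Call:
drive_tool([
  [1,0.16,-0.22,0.33,0,0,0],
  [1,0.16,-0.22,0.33,0,0,0],
  [1,0.16,-0.22,0.33,0,0,0],
  [1,0.16,-0.22,0.33,0,0,0],
  [1,0.16,-0.22,0.33,0,0,0],
])

```text
t: 5.38
tcp_pos: [554.7, 83.8, 201.8]
eef_rot: [1.0, 0.0, 0.0, 0.0]
wrist_force: [0.7, -0.1, 0.5]
grip_width: 0.997
finger_force: 0.0
```

```bash
cat >> h.py <<'E'
def look(l,z,cap=True,n=4):
    i=vision.camera_info("wrist")
    if cap: vision.capture("wrist")
    for d in trace("wrist",l)[:n]:
      r=rect("wrist",d["mask"],z,i); print(l,z,round(d["confidence"],2),np.round(d["box"]),np.round(r[0],1),np.round(r[1]),round(r[2],1))
E
python3 - <<'E'
from h import *
i=vision.camera_info("wrist"); snap("wrist","w2")
print(monitor.state()["joints"].round(2))
look("roll_1",86,0); look("offcut_1",42,0,6); look("nozzle_top",161,0); look("tray",16,0); look("board",18,0)
plan((556,82,70,0.02))
E
```

```text
[ 0.12  0.33 -0.44  1.81  0.16  1.03 -1.95]
roll_1 86 0.98 [451. 160. 503. 208.] [565.3 -73.2] [59. 49.] 63.9
roll_1 86 0.86 [289. 160. 352. 226.] [553.8  82.1] [55. 60.] 88.4
roll_1 86 0.5 [300. 156. 346. 198.] [583.2  80.4] [38. 12.] 84.6
offcut_1 42 0.94 [295. 223. 339. 266.] [484.6  86. ] [32. 46.] 47.0
offcut_1 42 0.79 [288.  92. 318. 117.] [635.2 100.2] [25. 30.] 6.9
offcut_1 42 0.78 [483.  98. 514. 134.] [ 635.1 -117. ] [38. 42.] 11.9
offcut_1 42 0.66 [393. 217. 424. 248.] [497.4 -16.8] [43. 30.] 45.7
offcut_1 42 0.55 [456. 223. 490. 251.] [ 491.6 -102.3] [55. 23.] 63.6
offcut_1 42 0.21 [ 44.   0. 183.  61.] [757.  351.2] [244.  75.] 73.7
nozzle_top 161 0.58 [426.  80. 478. 137.] [638.7  -3.7] [35. 37.] 46.4
tray 16 0.72 [ 59. 135. 192. 290.] [509.  358.6] [217. 211.] 87.1
now [554.7  83.7 202.2] yaw -0.0 t 5.67 grip 1.001
(556, 82, 70, 0.02) [0.0027, 0.0042, 0.3306] [0.0, -0.001, -0.014] rows 2.1
```

View pics/w2.png

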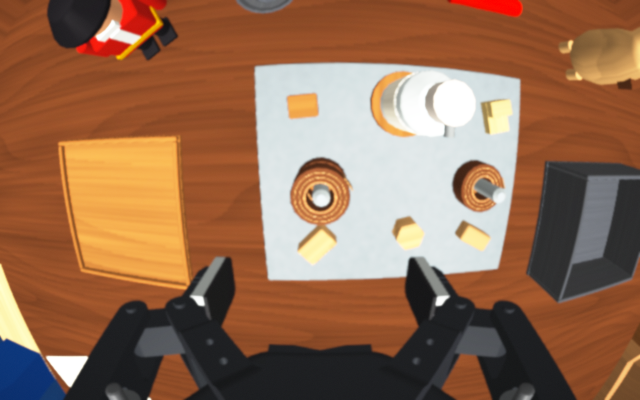

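The stack is centred under the tool at (321,193). The fingers have clear space either side, so I'll descend and grip.

Call:
drive_tool([
  [1,0,0.003,0.15,0,0,0],
  [1,0,0.003,0.25,0,0,0],
  [1,0,0.003,0.33,0,0,0],
  [1,0,0.003,0.33,0,0,0],
  [0,0,0.003,0.33,0,0,0],
  [0,0,0.003,0.33,0,0,0],
  [0,0,0.003,0.33,0,0,0],
  [0,0,0.003,0.33,0,0,0],
  [0,0,0.003,0.33,0,0,0],
  [0,0,0.003,0.33,0,0,0],
  [0,0,0.003,0.25,0,0,0],
  [0,0,0.003,0.15,0,0,0],
  [0,0,0.003,0,0,0,0],
  [0,0,0.003,0,0,0,0],
], newtons=45)

```text
t: 7.42
tcp_pos: [557.9, 84.4, 207.6]
eef_rot: [1.0, 0.0, 0.006, -0.001]
wrist_force: [-0.2, 0.4, -1.0]
grip_width: -0.001
finger_force: 0.0
```

```bash
python3 - <<'E'
from h import *
print(monitor.state()["finger_force"])
plan((558,320,150,0),(558,320,20,0))
i=vision.camera_info("wrist"); look("roll_1",58); snap("wrist","w3")
E
```

```text
0.0
now [557.9  84.4 207.6] yaw 0.001 t 7.42 grip -0.001
(558, 320, 150, 0) [-0.0013, -0.5888, 0.145] [-0.001, -0.008, 0.0] rows 3.9
(558, 320, 20, 0) [-0.0055, -0.5883, 0.47] [-0.001, -0.008, 0.0] rows 2.1
roll_1 58 0.72 [448. 161. 501. 212.] [557.7 -88.7] [65. 54.] 65.4
roll_1 58 0.62 [290. 162. 352. 229.] [546.4  83.4] [60. 65.] 70.5
```

View pics/w3.png

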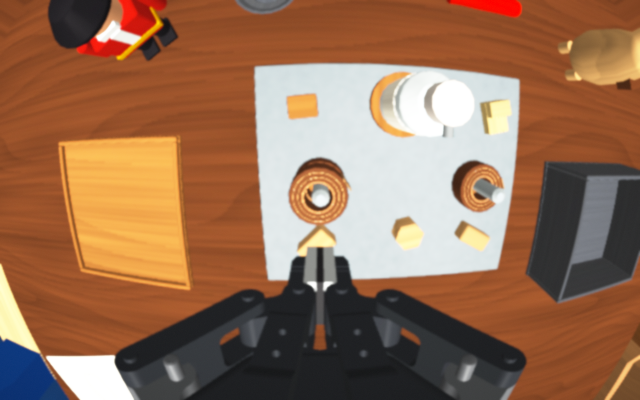

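The jaws came up empty (either slipped or still closing when I lifted) and the stack is undisturbed. I'll retry deeper and check the grip before lifting.

Call:
drive_tool([
  [1,0,0,0,0,0,0],
  [1,0,0,0,0,0,0],
  [1,0,0,0,0,0,0],
  [1,0,0,0,0,0,0],
  [1,-0.005,0.004,0,0,0,0],
  [1,-0.005,0.004,0,0,0,0],
])

```text
t: 8.32
tcp_pos: [552.2, 81.4, 201.1]
eef_rot: [1.0, 0.0, -0.0, 0.0]
wrist_force: [-0.9, 0.6, 0.4]
grip_width: 1.001
finger_force: 0.0
```

Call:
drive_tool([
  [1,0,0,0.15,0,0,0],
  [1,0,0,0.25,0,0,0],
  [1,0,0,0.34,0,0,0],
  [1,0,0,0.34,0,0,0],
  [1,0,0,0.34,0,0,0],
])

```text
t: 8.95
tcp_pos: [553.4, 82.0, 66.4]
eef_rot: [1.0, 0.0, 0.001, -0.0]
wrist_force: [0.6, -0.1, 0.3]
grip_width: 0.999
finger_force: 0.0
```

Call:
drive_tool([
  [0,0,0,0,0,0,0],
  [0,0,0,0,0,0,0],
])

```text
t: 9.2
tcp_pos: [553.7, 82.2, 67.3]
eef_rot: [1.0, 0.0, 0.002, -0.0]
wrist_force: [-3.1, -0.6, 16.0]
grip_width: 0.624
finger_force: 44.5
```

Call:
drive_tool([
  [0,0,0,0,0,0,0],
  [0,0,0,0,0,0,0],
  [0,0,0,0,0,0,0],
])

```text
t: 9.57
tcp_pos: [553.6, 82.2, 67.7]
eef_rot: [1.0, 0.0, 0.002, -0.0]
wrist_force: [-2.0, -0.2, 11.3]
grip_width: 0.615
finger_force: 45.0
```

Call:
drive_tool([
  [0,0,0,0,0,0,0],
  [0,0,0,-0.02,0,0,0],
  [0,0,0,-0.04,0,0,0],
  [0,0,0,-0.06,0,0,0],
], newtons=70)

```text
t: 10.07
tcp_pos: [552.3, 81.5, 89.6]
eef_rot: [1.0, 0.0, 0.0, 0.0]
wrist_force: [-0.2, 0.0, -0.7]
grip_width: 0.594
finger_force: 72.7
```

```bash
python3 - <<'E'
from h import *
print(monitor.state()["finger_force"]); snap("wrist","w4")
E
```

```text
72.68514127470553
```

View pics/w4.png

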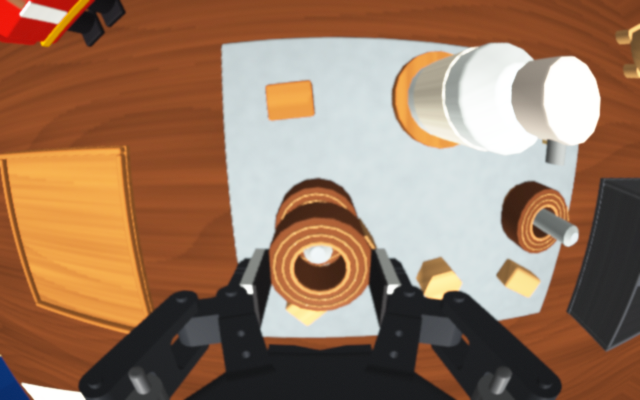

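The top roll is held level and rising up the spindle. I'll carry it to the tray.

Call:
drive_tool([
  [0,0,0,-0.05,0,0,0],
  [0,0,0,-0.1,0,0,0],
  [0,0,0,-0.15,0,0,0],
  [0,0,0,-0.18,0,0,0],
  [0,0.005,-0.12,-0.18,0,0,0],
  [0,0.01,-0.24,-0.18,0,0,0],
  [0,0.015,-0.36,-0.18,0,0,0],
  [0,0.015,-0.48,-0.15,0,0,0],
  [0,0.015,-0.6,-0.1,0,0,0],
  [0,0.015,-0.6,-0.05,0,0,0],
  [0,0.015,-0.6,-0.05,0,0,0],
])

```text
t: 11.5
tcp_pos: [556.9, 319.9, 106.6]
eef_rot: [1.0, 0.0, -0.002, 0.002]
wrist_force: [-0.1, -0.9, -0.4]
grip_width: 0.591
finger_force: 73.0
```

```bash
python3 - <<'E'
from h import *
print(monitor.state()["finger_force"]); 
plan((558,320,22,0)); look("tray",16); snap("wrist","w5")
E
```

```text
72.99320108257234
now [556.9 319.9 106.6] yaw 0.001 t 11.5 grip 0.591
(558, 320, 22, 0) [0.0036, -0.0009, 0.2115] [0.002, 0.003, 0.001] rows 1.4
tray 16 0.62 [156. 132. 399. 343.] [532.8 361.2] [209. 163.] 87.1
tray 16 0.34 [474.  69. 640. 316.] [553.9  -2.8] [263. 332.] 1.4
```

View pics/w5.png

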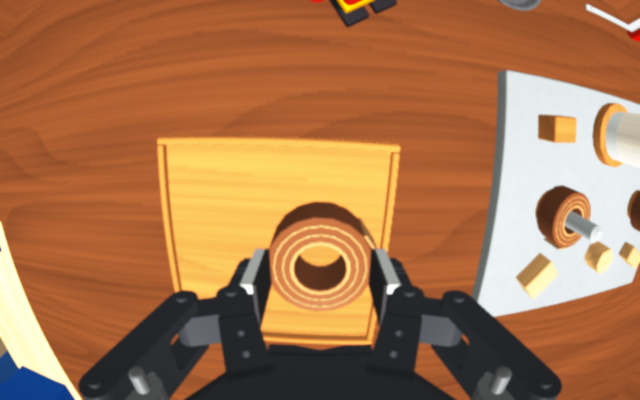

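Roll is over the tray, so I'll lower and release it.

Call:
drive_tool([
  [0,0,0,0.1,0,0,0],
  [0,0,0,0.18,0,0,0],
  [0,0,0,0.216,0,0,0],
  [0,0,0,0.216,0,0,0],
  [0,0,0,0.216,0,0,0],
  [0.8,0,0,0.216,0,0,0],
  [0.8,0,0,0.216,0,0,0],
  [0.8,0,0,0.216,0,0,0],
  [0.8,0,0,0.1,0,0,0],
  [0.9,0,0,-0.05,0,0,0],
  [1,0,0,-0.15,0,0,0],
  [1,0,0.2,-0.2,0,0,0],
  [1,-0.007,0.4,-0.2,0,0,0],
  [1,-0.007,0.594,-0.2,0,0,0],
  [1,-0.007,0.594,-0.2,0,0,0],
  [1,-0.007,0.594,-0.2,0,0,0],
])

```text
t: 13.65
tcp_pos: [555.9, 78.0, 189.1]
eef_rot: [1.0, -0.004, 0.0, 0.002]
wrist_force: [-0.2, 0.6, -0.8]
grip_width: 1.0
finger_force: 0.0
```

```bash
python3 - <<'E'
from h import *
vision.capture("wrist");look("roll_1",58,0); look("roll_1",34,0); look("offcut_1",42,0,6)
plan((554,82,38,0))
E
```

```text
roll_1 58 0.9 [448. 156. 502. 213.] [559.2 -84.3] [65. 55.] 62.2
roll_1 58 0.75 [285. 160. 340. 222.] [555.3  86.4] [56. 57.] 47.9
roll_1 58 0.75 [100. 156. 148. 207.] [564.6 298.4] [50. 68.] 13.7
roll_1 58 0.56 [246.  62. 522. 285.] [564.4   6.7] [229. 282.] 1.2
roll_1 34 0.9 [448. 156. 502. 213.] [553.7 -95.5] [70. 60.] 62.4
roll_1 34 0.75 [285. 160. 340. 222.] [548.7  89.4] [61. 62.] 48.1
roll_1 34 0.75 [100. 156. 148. 207.] [557.9 319.5] [55. 74.] 13.9
roll_1 34 0.56 [246.  62. 522. 285.] [558.9   3.2] [248. 305.] 1.4
offcut_1 42 0.92 [456. 222. 489. 257.] [494. -94.] [53. 25.] 64.7
offcut_1 42 0.86 [290. 227. 335. 270.] [484.4  93.3] [31. 46.] 45.9
offcut_1 42 0.77 [392. 220. 423. 253.] [498.   -9.3] [45. 30.] 45.4
offcut_1 42 0.75 [278.  92. 309. 122.] [634.1 109.2] [25. 32.] 5.4
offcut_1 42 0.7 [482.  98. 516. 134.] [ 636.6 -106.6] [38. 41.] 10.0
now [555.4  86.  189.3] yaw 0.003 t 13.85 grip 1.001
(554, 82, 38, 0) [-0.0037, 0.0103, 0.3783] [-0.001, -0.0, 0.002] rows 2.4
```

Call:
drive_tool([
  [1,-0.002,0.009,0.1,0,0,0],
  [1,-0.002,0.009,0.2,0,0,0],
  [1,-0.002,0.009,0.3,0,0,0],
  [1,-0.002,0.009,0.376,0,0,0],
  [1,-0.002,0.009,0.376,0,0,0],
  [0,-0.002,0.009,0.376,0,0,0],
  [0,-0.002,0.009,0.376,0,0,0],
  [0,-0.002,0.009,0.376,0,0,0],
  [0,-0.002,0.009,0.376,0,0,0],
])

```text
t: 14.98
tcp_pos: [556.1, 81.4, 41.5]
eef_rot: [1.0, 0.001, 0.002, -0.0]
wrist_force: [-3.4, 0.1, 7.9]
grip_width: 0.58
finger_force: 70.8
```

Call:
drive_tool([
  [0,0,0,-0.03,0,0,0],
  [0,0,0,-0.06,0,0,0],
  [0,0,0,-0.12,0,0,0],
  [0,0,0,-0.2,0,0,0],
  [0,0,0,-0.28,0,0,0],
  [0,0,0,-0.28,0,0,0],
])

```text
t: 15.72
tcp_pos: [556.8, 80.8, 154.2]
eef_rot: [1.0, 0.0, 0.003, -0.0]
wrist_force: [1.1, -0.5, -1.5]
grip_width: 0.575
finger_force: 72.4
```

```bash
python3 - <<'E'
from h import *
print(monitor.state()["finger_force"]); 
plan((458,320,150,0),(458,320,18,0))
E
```

```text
72.43634132668376
now [556.8  80.8 154.2] yaw 0.001 t 15.72 grip 0.575
(458, 320, 150, 0) [-0.2466, -0.598, 0.0092] [-0.001, -0.004, 0.0] rows 4.1
(458, 320, 18, 0) [-0.2489, -0.5978, 0.3392] [-0.001, -0.004, 0.0] rows 2.1
```

Call:
drive_tool([
  [0,-0.06,-0.12,0,0,0,0],
  [0,-0.12,-0.24,0,0,0,0],
  [0,-0.18,-0.36,0,0,0,0],
  [0,-0.22,-0.48,0,0,0,0],
  [0,-0.247,-0.6,0.05,0,0,0],
  [0,-0.247,-0.6,0.15,0,0,0],
  [0,-0.247,-0.6,0.25,0,0,0],
  [0,-0.247,-0.6,0.335,0,0,0],
  [0,-0.247,-0.6,0.335,0,0,0],
  [0.8,-0.247,-0.6,0.335,0,0,0],
  [0.8,-0.247,-0.6,0.335,0,0,0],
  [0.8,-0.247,-0.6,0.335,0,0,0],
  [0.8,-0.247,-0.6,0.2,0,0,0],
  [1,-0.247,-0.6,0,0,0,0],
  [1,-0.2,-0.45,-0.1,0,0,0],
  [1,-0.1,-0.2,-0.1,0,0,0],
  [1,0,0,-0.1,0,0,0],
  [1,0,0.2,-0.1,0,0,0],
  [1,0,0.44,-0.1,0,0,0],
  [1,0,0.44,-0.1,0,0,0],
])

```text
t: 18.23
tcp_pos: [546.5, -25.4, 190.2]
eef_rot: [1.0, 0.0, 0.001, 0.0]
wrist_force: [2.1, -0.1, -0.1]
grip_width: 1.002
finger_force: 0.0
```

Call:
drive_tool([
  [1,0,0,0,0,0,0],
  [1,0,0,0,0,0,0],
  [1,0,0,0,0,0,0],
])

```text
t: 18.6
tcp_pos: [546.3, -21.2, 189.9]
eef_rot: [1.0, 0.002, 0.0, -0.0]
wrist_force: [0.2, -0.6, 0.1]
grip_width: 0.997
finger_force: 0.0
```

```bash
python3 - <<'E'
from h import *
vision.capture("wrist");look("roll_1",58,0); look("roll_1",34,0); look("offcut_1",42,0,6); look("nozzle_top",161,0); look("bin",90,0)
plan((558,-97,38,0))
E
```

```text
roll_1 58 0.9 [ 71. 227. 107. 268.] [470.6 280.3] [50. 76.] 30.4
roll_1 58 0.86 [362. 150. 423. 208.] [556.8 -93.9] [60. 55.] 47.5
roll_1 58 0.81 [ 50. 152.  91. 198.] [565.4 281.1] [52. 76.] 8.6
roll_1 34 0.9 [ 71. 227. 107. 268.] [458.1 305.3] [55. 82.] 30.4
roll_1 34 0.86 [362. 150. 423. 208.] [ 551.3 -100.2] [65. 59.] 47.5
roll_1 34 0.81 [ 50. 152.  91. 198.] [560.8 306.2] [56. 82.] 8.6
offcut_1 42 0.91 [205. 216. 246. 258.] [485.2  81.7] [27. 50.] 46.0
offcut_1 42 0.84 [304. 213. 333. 246.] [497.  -20.5] [31. 40.] 89.1
offcut_1 42 0.76 [181.  88. 220. 115.] [634.4  96.6] [25. 38.] 5.4
offcut_1 42 0.69 [378. 219. 416. 252.] [ 491.1 -106.5] [47. 25.] 63.6
offcut_1 42 0.65 [402.  78. 438. 123.] [ 634.2 -120.4] [38. 36.] 13.8
nozzle_top 161 0.8 [270.  54. 322. 120.] [637.  -9.] [36. 30.] 35.0
nozzle_top 161 0.7 [478. 152. 634. 310.] [ 536.6 -230.4] [139. 184.] 2.9
bin 90 0.28 [162.  50. 452. 278.] [569.9 -12.4] [203. 249.] 1.0
bin 90 0.19 [401.  79. 438. 119.] [ 632.  -105.5] [33. 30.] 12.0
now [546.4 -22.7 189.7] yaw 0.002 t 18.9 grip 1.001
(558, -97, 38, 0) [0.0286, 0.1859, 0.3792] [-0.0, -0.0, 0.001] rows 2.7
```

Call:
drive_tool([
  [1,0.028,0.1,0,0,0,0],
  [1,0.028,0.186,0,0,0,0],
  [1,0.028,0.186,0.1,0,0,0],
  [1,0.028,0.186,0.2,0,0,0],
  [1,0.028,0.186,0.3,0,0,0],
  [1,0.028,0.186,0.376,0,0,0],
  [1,0.028,0.186,0.376,0,0,0],
  [0,0.028,0.186,0.376,0,0,0],
  [0,0.028,0.186,0.376,0,0,0],
  [0,0.028,0.186,0.376,0,0,0],
  [0,0.028,0.186,0.376,0,0,0],
])

```text
t: 20.27
tcp_pos: [561.3, -103.6, 45.3]
eef_rot: [1.0, -0.001, 0.004, 0.004]
wrist_force: [-4.3, -7.7, 24.0]
grip_width: 0.312
finger_force: 74.0
```

Call:
drive_tool([
  [0,0,0,-0.03,0,0,0],
  [0,0,0,-0.06,0,0,0],
  [0,0,0,-0.12,0,0,0],
  [0,0,0,-0.2,0,0,0],
  [0,0,0,-0.28,0,0,0],
  [0,0,0,-0.38,0,0,0],
  [0,0,0,-0.38,0,0,0],
])

```text
t: 21.15
tcp_pos: [560.4, -97.8, 196.2]
eef_rot: [1.0, 0.0, 0.005, 0.001]
wrist_force: [-0.3, 0.1, 0.1]
grip_width: -0.003
finger_force: 0.0
```

```bash
python3 - <<'E'
from h import *
plan((505,260,190,0),(505,402,150,0),(505,402,20,0))
E
```

```text
now [560.4 -97.8 196.2] yaw 0.001 t 21.15 grip -0.003
(505, 260, 190, 0) [-0.138, -0.8947, 0.0126] [0.001, -0.006, 0.001] rows 5.8
(505, 402, 150, 0) [-0.1387, -1.2499, 0.112] [0.001, -0.006, 0.001] rows 2.4
(505, 402, 20, 0) [-0.1418, -1.2505, 0.437] [0.001, -0.006, 0.001] rows 2.1
```

The single roll slipped out of an odd pinch, so I'll open and look.

Call:
drive_tool([
  [1,0,0,0,0,0,0],
  [1,0,0,0,0,0,0],
  [1,0,0,0,0,0,0],
  [1,0,0,0,0,0,0],
  [1,0,0,0,0,0,0],
])

```text
t: 21.78
tcp_pos: [557.6, -97.7, 191.0]
eef_rot: [1.0, 0.0, -0.0, -0.0]
wrist_force: [-0.0, 0.1, -0.1]
grip_width: 1.004
finger_force: 0.0
```

```bash
python3 - <<'E'
from h import *
snap("wrist","w6");look("roll_1",58,0); look("offcut_1",42,0,6)
plan((558,-97,38,0))
E
```

```text
roll_1 58 0.96 [ 25. 163.  57. 206.] [565.6 272.8] [50. 80.] 5.1
roll_1 58 0.82 [287. 155. 348. 216.] [558.  -98.7] [58. 56.] 0.1
roll_1 58 0.61 [ 42. 232.  76. 270.] [471.7 271.9] [49. 80.] 26.9
offcut_1 42 0.83 [153. 227. 188. 266.] [486.   80.7] [27. 53.] 42.6
offcut_1 42 0.75 [329.  85. 363. 130.] [ 635.1 -122.6] [38. 30.] 14.5
offcut_1 42 0.7 [233. 220. 264. 256.] [497.4 -21.4] [31. 44.] 73.4
offcut_1 42 0.63 [308. 228. 347. 260.] [ 491.7 -109.3] [45. 28.] 65.0
offcut_1 42 0.61 [127. 104. 157. 134.] [634.4  95.3] [25. 42.] 6.6
now [557.7 -97.7 191.2] yaw 0.001 t 21.93 grip 1.0
(558, -97, 38, 0) [0.0009, -0.0018, 0.383] [-0.0, 0.0, 0.001] rows 2.5
```

View pics/w6.png

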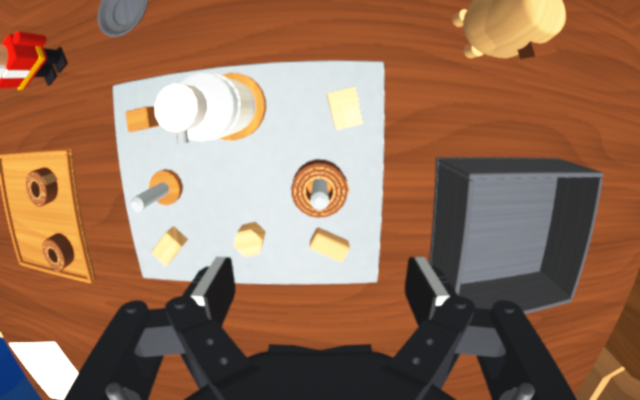

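The roll still sits on its spindle at (319,188), and the two rolls in the tray lie flat. I'll retry from this settled pose, slightly deeper.

Call:
drive_tool([
  [1,0,0,0.1,0,0,0],
  [1,0,0,0.2,0,0,0],
  [1,0,0,0.3,0,0,0],
  [1,0,0,0.386,0,0,0],
  [1,0,0,0.386,0,0,0],
  [1,0,0,0.386,0,0,0],
  [1,0,0,0.386,0,0,0],
])

```text
t: 22.8
tcp_pos: [559.1, -97.9, 38.7]
eef_rot: [1.0, 0.0, 0.002, 0.0]
wrist_force: [0.9, 0.9, -0.0]
grip_width: 0.999
finger_force: 0.0
```

Call:
drive_tool([
  [0.5,0,0,0,0,0,0],
  [0.5,0,0,0,0,0,0],
  [0.5,0,0,0,0,0,0],
], newtons=60)

```text
t: 23.18
tcp_pos: [558.2, -97.9, 38.3]
eef_rot: [1.0, 0.0, 0.001, 0.0]
wrist_force: [-3.2, 0.2, 7.3]
grip_width: 0.609
finger_force: 61.1
```

Call:
drive_tool([
  [0.4,0,0,-0.03,0,0,0],
  [0.4,0,0,-0.06,0,0,0],
  [0.4,0,0,-0.12,0,0,0],
  [0.4,0,0,-0.2,0,0,0],
  [0.4,0,0,-0.28,0,0,0],
  [0.4,0,0,-0.38,0,0,0],
  [0.4,0,0,-0.38,0,0,0],
])

```text
t: 24.05
tcp_pos: [560.0, -97.8, 192.9]
eef_rot: [1.0, 0.0, 0.004, 0.001]
wrist_force: [0.2, -1.5, -1.7]
grip_width: 0.608
finger_force: 62.9
```

```bash
python3 - <<'E'
from h import *
plan((505,260,190,0),(505,402,150,0),(505,402,20,0))
E
```

```text
now [560.  -97.8 192.9] yaw 0.001 t 24.05 grip 0.608
(505, 260, 190, 0) [-0.1368, -0.8946, 0.0051] [0.001, -0.005, 0.001] rows 5.8
(505, 402, 150, 0) [-0.1373, -1.2497, 0.1046] [0.001, -0.005, 0.001] rows 2.4
(505, 402, 20, 0) [-0.1399, -1.2501, 0.4296] [0.001, -0.005, 0.001] rows 2.1
```

Call:
drive_tool([
  [0.4,-0.02,-0.14,0,0,0,0],
  [0.4,-0.04,-0.28,0,0,0,0],
  [0.4,-0.06,-0.42,0,0,0,0],
  [0.4,-0.09,-0.56,0,0,0,0],
  [0.4,-0.11,-0.7,0,0,0,0],
  [0.4,-0.137,-0.84,0,0,0,0],
  [0.4,-0.137,-0.9,0,0,0,0],
  [0.4,-0.137,-0.9,0,0,0,0],
])

```text
t: 25.05
tcp_pos: [501.1, 264.4, 188.2]
eef_rot: [1.0, 0.003, -0.001, -0.0]
wrist_force: [-0.0, -0.2, -0.8]
grip_width: 0.605
finger_force: 63.0
```

```bash
python3 - <<'E'
from h import *
plan((505,402,100,0),(505,402,18,0))
E
```

```text
now [501.1 264.4 188.2] yaw 0.006 t 25.05 grip 0.605
(505, 402, 100, 0) [0.0119, -0.3438, 0.2206] [-0.0, 0.001, 0.004] rows 2.6
(505, 402, 18, 0) [0.0123, -0.3438, 0.4256] [-0.0, 0.001, 0.004] rows 1.3
```

Call:
drive_tool([
  [0.4,0.01,-0.12,0.1,0,0,0],
  [0.4,0.01,-0.24,0.15,0,0,0],
  [0.4,0.01,-0.344,0.2,0,0,0],
  [0.4,0.01,-0.344,0.3,0,0,0],
  [0.4,0.01,-0.344,0.425,0,0,0],
  [0.4,0.01,-0.344,0.425,0,0,0],
  [0.4,0.01,-0.344,0.425,0,0,0],
  [0.8,0.01,-0.344,0.425,0,0,0],
  [0.8,0.01,-0.344,0.425,0,0,0],
  [0.8,0.01,-0.344,0.425,0,0,0],
  [0.8,0.01,-0.344,0.3,0,0,0],
  [1,0.01,-0.344,0.1,0,0,0],
  [1,0.01,-0.2,0,0,0,0],
  [1,0.05,-0.1,0,0,0,0],
  [1,0.1,0,0,0,0,0],
  [1,0.2,0.12,0,0,0,0],
  [1,0.25,0.25,0,0,0,0],
  [1,0.3,0.4,0,0,0,0],
  [1,0.3,0.41,0,0,0,0],
  [1,0.3,0.41,0,0,0,0],
])

```text
t: 27.55
tcp_pos: [622.6, 98.1, 189.0]
eef_rot: [1.0, -0.0, 0.0, -0.0]
wrist_force: [0.3, 0.0, -0.2]
grip_width: 0.999
finger_force: 0.0
```

Call:
drive_tool([
  [1,0,0,0,0,0,0],
  [1,0,0,0,0,0,0],
  [1,0,0,0,0,0,0],
])

```text
t: 27.92
tcp_pos: [622.5, 99.4, 189.0]
eef_rot: [1.0, 0.001, 0.0, -0.0]
wrist_force: [-0.1, 0.1, -0.0]
grip_width: 0.994
finger_force: 0.0
```

```bash
python3 - <<'E'
from h import *
snap("wrist","w7");look("roll_1",34,0); look("offcut_1",42,0,6)
plan((634,97,32,0.08))
E
```

```text
roll_1 34 0.89 [122. 206. 168. 255.] [563.8 311.6] [55. 75.] 35.0
roll_1 34 0.81 [ 87. 237. 128. 283.] [513.9 387.2] [55. 81.] 28.3
roll_1 34 0.76 [142. 280. 180. 311.] [472.1 312.5] [34. 67.] 37.3
offcut_1 42 0.85 [302. 158. 334. 190.] [636.4  99.3] [28. 31.] 0.2
offcut_1 42 0.77 [463. 273. 494. 301.] [ 494.5 -101.8] [57. 26.] 61.2
offcut_1 42 0.71 [313. 278. 353. 318.] [488.   86.2] [38. 45.] 41.3
offcut_1 42 0.59 [494. 158. 525. 193.] [ 638.9 -115.7] [40. 42.] 13.7
offcut_1 42 0.57 [402. 275. 407. 288.] [5.042e+02 5.000e-01] [21.  5.] 3.4
now [622.6  98.6 188.9] yaw 0.001 t 28.07 grip 1.0
(634, 97, 32, 0.08) [0.0284, 0.0041, 0.3922] [0.0, -0.0, -0.052] rows 2.5
```

View pics/w7.png

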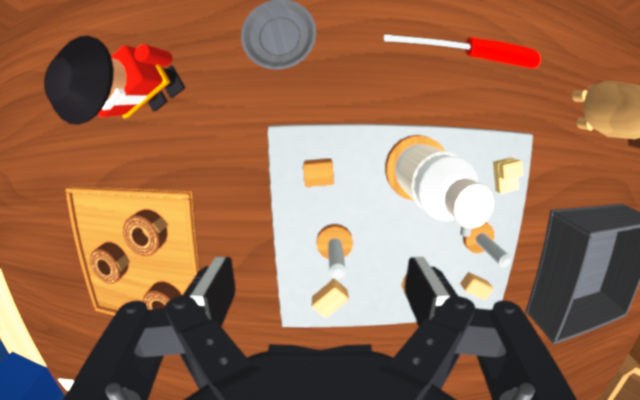

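All three rolls lie flat in the tray, at (146,232), (109,263) and (160,297). Next is the orange offcut D at (318,173).

Call:
drive_tool([
  [1,0.03,0,0.1,0,0,-0.05],
  [1,0.03,0,0.2,0,0,-0.05],
  [1,0.03,0,0.3,0,0,-0.05],
  [1,0.03,0,0.39,0,0,-0.05],
  [1,0.03,0,0.39,0,0,-0.05],
  [1,0.03,0,0.39,0,0,-0.05],
  [0,0.03,0,0.39,0,0,-0.05],
  [0,0.03,0,0.39,0,0,-0.05],
  [0,0.03,0,0.39,0,0,-0.05],
  [0,0.03,0,0.39,0,0,-0.05],
], newtons=50)

```text
t: 29.32
tcp_pos: [635.7, 98.8, 34.2]
eef_rot: [0.999, 0.038, 0.001, -0.0]
wrist_force: [0.8, -0.4, 4.4]
grip_width: 0.142
finger_force: 2.2
```

Call:
drive_tool([
  [0,0,0,-0.1,0,0,0],
  [0,0,0,-0.2,0,0,0],
  [0,0,0,-0.35,0,0,0],
  [0,0,0,-0.5,0,0,0],
  [0,0,0,-0.5,0,0,0],
])

```text
t: 29.95
tcp_pos: [637.7, 99.6, 239.3]
eef_rot: [0.999, 0.038, 0.006, -0.001]
wrist_force: [-0.8, -0.3, -0.7]
grip_width: 0.003
finger_force: 0.0
```

```bash
python3 - <<'E'
from h import *
plan((525,-250,230,0),(525,-310,150,0),(525,-310,75,0))
E
```

```text
now [637.7  99.6 239.3] yaw 0.076 t 29.95 grip 0.003
(525, -250, 230, 0) [-0.3474, 0.8501, 0.0182] [-0.001, -0.008, 0.051] rows 5.9
(525, -310, 150, 0) [-0.3611, 0.9999, 0.2179] [-0.001, -0.008, 0.051] rows 1.6
(525, -310, 75, 0) [-0.3633, 1.0002, 0.4054] [-0.001, -0.008, 0.051] rows 1.2
```

Call:
drive_tool([
  [0.45,0,0,0.1,0,0,0],
  [0.45,0,0,0.1,0,0,0],
  [0.45,0,0,0.1,0,0,0],
  [0.45,0,0,0.1,0,0,0],
  [0.45,0,0,0.1,0,0,0],
])

```text
t: 30.58
tcp_pos: [635.2, 98.5, 193.8]
eef_rot: [0.999, 0.038, 0.001, -0.0]
wrist_force: [-0.9, -0.1, -0.2]
grip_width: 0.449
finger_force: 0.0
```

```bash
python3 - <<'E'
from h import *
print({k:getattr(manip,k) for k in dir(manip) if k[0]!='_'})
snap("wrist","w8");look("offcut_1",42,0,6)
plan((636,99,32,0.08))
E
```

```text
{'MotionError': <class 'plant.MotionError'>, 'tip_reach': 11.0}
offcut_1 42 0.9 [485. 179. 519. 213.] [ 639.  -114.3] [41. 44.] 13.5
offcut_1 42 0.65 [303. 168. 332. 197.] [637.  100.1] [28. 30.] 4.4
offcut_1 42 0.64 [456. 286. 477. 309.] [ 501.4 -104. ] [55. 12.] 57.0
offcut_1 42 0.62 [300. 285. 341. 324.] [487.6  87.3] [37. 47.] 45.5
now [635.   98.4 193.5] yaw 0.076 t 30.68 grip 0.45
(636, 99, 32, 0.08) [0.0022, -0.0013, 0.4037] [-0.0, -0.001, -0.003] rows 2.6
```

View pics/w8.png

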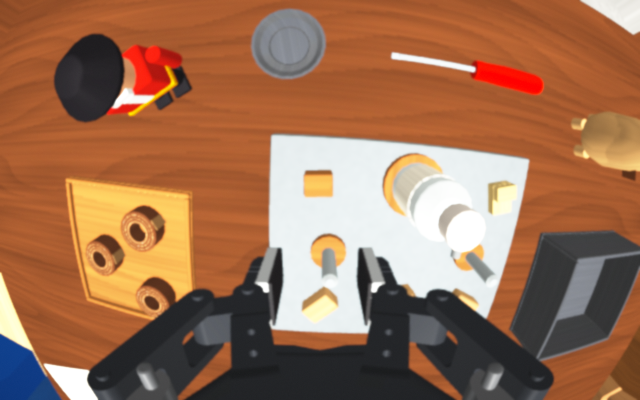

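D is unmoved at (318,183). I'll go in with the jaws pre-narrowed and deeper, watching the force.

Call:
drive_tool([
  [0.55,0,0,0.1,0,0,0],
  [0.55,0,0,0.2,0,0,0],
  [0.55,0,0,0.3,0,0,0],
  [0.55,0,0,0.4,0,0,0],
  [0.55,0,0,0.415,0,0,0],
  [0.55,0,0,0.415,0,0,0],
])

```text
t: 31.42
tcp_pos: [635.4, 98.6, 27.7]
eef_rot: [0.999, 0.038, 0.001, -0.0]
wrist_force: [0.8, -0.3, -0.4]
grip_width: 0.542
finger_force: 0.0
```

Call:
drive_tool([
  [0.55,0,0,0.005,0,0,0],
  [0.2,0,0,0.005,0,0,0],
  [0.2,0,0,0.005,0,0,0],
])

```text
t: 31.8
tcp_pos: [635.9, 98.6, 26.6]
eef_rot: [0.999, 0.038, 0.002, -0.0]
wrist_force: [0.5, -0.0, 5.8]
grip_width: 0.331
finger_force: 49.8
```

Call:
drive_tool([
  [0.15,0,0,-0.03,0,0,0],
  [0.15,0,0,-0.1,0,0,0],
  [0.15,0,0,-0.2,0,0,0],
  [0.15,0,0,-0.35,0,0,0],
  [0.15,0,0,-0.5,0,0,0],
  [0.15,0,0,-0.5,0,0,0],
])

```text
t: 32.55
tcp_pos: [637.6, 99.6, 231.8]
eef_rot: [0.999, 0.038, 0.006, -0.001]
wrist_force: [0.1, 0.0, -0.3]
grip_width: 0.327
finger_force: 49.3
```

```bash
python3 - <<'E'
from h import *
plan((525,-290,230,0.08))
E
```

```text
now [637.6  99.6 231.8] yaw 0.076 t 32.55 grip 0.327
(525, -290, 230, 0.08) [-0.3545, 0.9499, -0.001] [-0.001, -0.008, -0.003] rows 6.5
```

Call:
drive_tool([
  [0.15,-0.05,0.14,0,0,0,0],
  [0.15,-0.1,0.28,0,0,0,0],
  [0.15,-0.15,0.42,0,0,0,0],
  [0.15,-0.2,0.56,0,0,0,0],
  [0.15,-0.25,0.7,0,0,0,0],
  [0.15,-0.3,0.84,0,0,0,0],
  [0.15,-0.355,0.95,0,0,0,0],
  [0.15,-0.355,0.97,0,0,0,0],
  [0.15,-0.355,0.97,0,0,0,0],
])

```text
t: 33.67
tcp_pos: [522.2, -299.1, 224.3]
eef_rot: [0.999, 0.038, -0.0, -0.001]
wrist_force: [0.3, 0.3, -0.7]
grip_width: 0.333
finger_force: 49.4
```

```bash
python3 - <<'E'
from h import *
vision.capture("scene"); 
for d in trace("scene","bin")[:1]: print(rect("scene",d["mask"],90),d["box"])
look("bin",90)
look("offcut_1",42,0,6)
plan((525,-310,75,0.08))
E
```

```text
((529.7698974609375, -326.2476806640625), (244.10520935058594, 221.56488037109375), 2.6937644481658936) [134.9, 140.7, 230.5, 220.5]
bin 90 0.9 [260. 122. 461. 293.] [ 499.8 -338.9] [182. 199.] 3.0
bin 90 0.68 [24. 61. 58. 98.] [645.8  69.4] [69. 48.] 74.9
offcut_1 42 0.89 [153. 178. 187. 208.] [ 490.  -115.5] [47. 31.] 63.9
offcut_1 42 0.88 [289. 226. 351. 288.] [ 422.2 -306.1] [85. 72.] 4.7
offcut_1 42 0.86 [166.  54. 197.  93.] [ 634.4 -128.6] [43. 39.] 14.0
offcut_1 42 0.81 [ 56. 174.  82. 207.] [484.8  73.5] [34. 58.] 43.9
offcut_1 42 0.72 [  0. 183.  12. 214.] [453.7 263.6] [45. 71.] 69.1
offcut_1 42 0.62 [102. 173. 130. 198.] [496.3 -27.7] [32. 51.] 26.9
now [ 523.2 -297.5  224.9] yaw 0.079 t 33.92 grip 0.329
(525, -310, 75, 0.08) [0.0019, 0.0317, 0.3748] [-0.0, -0.0, -0.001] rows 2.4
```

The bin is centred at (500,-339). Release inside it, then move to E.

Call:
drive_tool([
  [0.15,0,0.06,0.12,0,0,0],
  [0.15,0,0.06,0.25,0,0,0],
  [0.15,0,0.06,0.36,0,0,0],
  [0.15,0,0.06,0.36,0,0,0],
  [0.6,0,0.06,0.36,0,0,0],
  [0.6,0,0.06,0.36,0,0,0],
  [0.6,0,0.06,0.2,0,0,0],
  [0.6,0,0.06,0.05,0,0,0],
  [0.6,0.1,-0.1,0.05,0,0,-0.05],
  [0.6,0.15,-0.25,0.05,0,0,-0.1],
  [0.6,0.2,-0.4,0.05,0,0,-0.1],
  [0.6,0.25,-0.45,0.05,0,0,-0.1],
  [0.6,0.25,-0.45,0.05,0,0,-0.1],
  [0.6,0.25,-0.45,0.05,0,0,-0.1],
])

```text
t: 35.67
tcp_pos: [608.7, -113.3, 206.1]
eef_rot: [0.994, 0.112, 0.001, 0.001]
wrist_force: [-0.4, -0.8, -0.1]
grip_width: 0.598
finger_force: 0.0
```

```bash
python3 - <<'E'
from h import *
look("bin",90,1,1); look("offcut_1",42,0,6)
plan((635,-121,90,0.24),(635,-121,25,0.24))
E
```

```text
bin 90 0.57 [377. 217. 557. 369.] [ 561.7 -327. ] [267. 118.] 73.4
offcut_1 42 0.91 [133. 226. 169. 260.] [487.   79.3] [27. 56.] 47.4
offcut_1 42 0.88 [321. 138. 349. 176.] [ 637.3 -123.9] [38. 27.] 12.9
offcut_1 42 0.85 [209. 238. 238. 270.] [498.3 -22.3] [30. 46.] 68.5
offcut_1 42 0.71 [277. 254. 313. 289.] [ 493.2 -109.5] [45. 29.] 59.5
offcut_1 42 0.7 [443. 255. 470. 283.] [ 538.5 -310.3] [33. 42.] 0.5
now [ 608.2 -114.3  205.3] yaw 0.223 t 35.83 grip 0.6
(635, -121, 90, 0.24) [0.0617, 0.0308, 0.2883] [0.001, -0.0, -0.011] rows 1.9
(635, -121, 25, 0.24) [0.0616, 0.0306, 0.4508] [0.001, -0.0, -0.011] rows 1.0
```

Call:
drive_tool([
  [0.6,0.064,0.033,0.1,0,0,0],
  [0.6,0.064,0.033,0.2,0,0,0],
  [0.6,0.064,0.033,0.3,0,0,0],
  [0.6,0.064,0.033,0.4,0,0,0],
  [0.6,0.064,0.033,0.448,0,0,0],
  [0.6,0.064,0.033,0.448,0,0,0],
  [0.6,0.064,0.033,0.448,0,0,0],
  [0.2,0.064,0.033,0.448,0,0,0],
  [0.2,0.064,0.033,0.448,0,0,0],
  [0.2,0.064,0.033,0.448,0,0,0],
])

```text
t: 37.08
tcp_pos: [637.6, -119.6, 27.7]
eef_rot: [0.994, 0.113, 0.001, 0.001]
wrist_force: [-0.6, -0.1, 6.2]
grip_width: 0.295
finger_force: 48.8
```

Call:
drive_tool([
  [0.15,0,0,-0.03,0,0,0],
  [0.15,0,0,-0.1,0,0,0],
  [0.15,0,0,-0.2,0,0,0],
  [0.15,0,0,-0.35,0,0,0],
  [0.15,0,0,-0.45,0,0,0],
  [0.15,0,0,-0.45,0,0,0],
])

```text
t: 37.83
tcp_pos: [638.9, -119.3, 211.0]
eef_rot: [0.994, 0.113, 0.004, 0.001]
wrist_force: [-0.2, -0.9, -0.1]
grip_width: 0.296
finger_force: 49.2
```

```bash
python3 - <<'E'
from h import *
plan((520,-360,200,0.08),(520,-360,80,0.08))
E
```

```text
now [ 638.9 -119.3  211. ] yaw 0.226 t 37.83 grip 0.296
(520, -360, 200, 0.08) [-0.4247, 0.5199, 0.0258] [0.002, -0.006, 0.097] rows 4.3
(520, -360, 80, 0.08) [-0.4273, 0.5188, 0.3258] [0.002, -0.006, 0.097] rows 1.9
```

Call:
drive_tool([
  [0.15,-0.1,0.12,0,0,0,0.05],
  [0.15,-0.2,0.24,0,0,0,0.1],
  [0.15,-0.3,0.36,0,0,0,0.1],
  [0.15,-0.4,0.48,0,0,0,0.1],
  [0.15,-0.425,0.52,0.02,0,0,0.1],
  [0.15,-0.425,0.52,0.02,0,0,0.1],
  [0.15,-0.425,0.52,0.15,0,0,0.1],
  [0.15,-0.425,0.52,0.31,0,0,0.1],
  [0.15,-0.425,0.52,0.31,0,0,0.1],
  [0.6,-0.425,0.52,0.31,0,0,0.1],
  [0.6,-0.425,0.52,0.31,0,0,0.1],
  [0.6,-0.425,0.52,0.15,0,0,0.1],
  [0.6,-0.425,0.52,0,0,0,0.1],
  [0.6,-0.425,0.4,0,0,0,0.1],
  [0.6,-0.425,0.25,0,0,0,0.1],
  [0.6,-0.4,0.1,0,0,0,0.1],
  [0.6,-0.4,0,0,0,0,0.1],
  [0.6,-0.4,-0.15,0,0,0,0.1],
  [0.6,-0.4,-0.15,0,0,0,0.1],
  [0.6,-0.4,-0.15,0,0,0,0.1],
])

```text
t: 40.33
tcp_pos: [468.0, -97.1, 207.5]
eef_rot: [0.999, 0.038, 0.002, 0.001]
wrist_force: [0.0, -0.5, -0.4]
grip_width: 0.601
finger_force: 0.0
```

```bash
python3 - <<'E'
from h import *
im=snap("wrist","w9"); look("offcut_1",42,0,6)
cv2.imwrite("pics/w9c.png",cv2.resize(cv2.imread("pics/w9.png")[130:330,120:520],(800,400)))
plan((497,-21,100,0.0),(497,-21,25,0))
E
```

```text
offcut_1 42 0.87 [311. 144. 349. 182.] [ 487.7 -109.4] [43. 24.] 63.5
offcut_1 42 0.86 [234. 138. 266. 166.] [494.4 -22.3] [31. 36.] 2.6
offcut_1 42 0.76 [511. 142. 540. 174.] [ 521.2 -344.1] [36. 44.] 11.6
offcut_1 42 0.67 [490. 132. 517. 162.] [ 528.6 -309.2] [25. 45.] 1.6
offcut_1 42 0.62 [144. 141. 185. 182.] [481.9  79.5] [28. 47.] 44.9
now [467.8 -98.1 206.6] yaw 0.074 t 40.42 grip 0.6
(497, -21, 100, 0.0) [0.0866, -0.1872, 0.2665] [0.001, -0.001, 0.049] rows 2.2
(497, -21, 25, 0) [0.0862, -0.1874, 0.454] [0.001, -0.001, 0.049] rows 1.2
```

View pics/w9c.png

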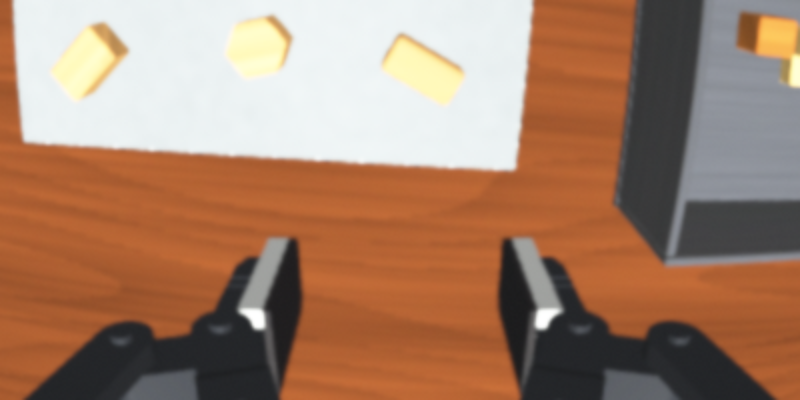

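D and E are in the bin. Still on the board are A (90,60), hex C (258,47) and B (423,68) in this crop. Next is B, with yaw 1.11.

Call:
drive_tool([
  [0.5,0.048,0.031,0,0,0,-0.12],
  [0.5,0.048,0.031,0,0,0,-0.24],
  [0.5,0.048,0.031,0,0,0,-0.36],
  [0.5,0.048,0.031,0.1,0,0,-0.48],
  [0.5,0.048,0.031,0.15,0,0,-0.6],
  [0.5,0.048,0.031,0.2,0,0,-0.69],
  [0.5,0.048,0.031,0.2,0,0,-0.69],
  [0.5,0.048,0.031,0.2,0,0,-0.69],
])

```text
t: 41.42
tcp_pos: [487.9, -108.5, 126.3]
eef_rot: [0.851, 0.526, 0.0, 0.0]
wrist_force: [0.4, -0.2, -0.3]
grip_width: 0.499
finger_force: 0.0
```

```bash
python3 - <<'E'
from h import *
look("offcut_1",42,1,3)
plan((488,-109.5,25,1.11))
E
```

```text
offcut_1 42 0.78 [179.   0. 239.  27.] [477.8  76. ] [22. 48.] 54.4
offcut_1 42 0.65 [308. 175. 332. 228.] [ 487.9 -105.9] [44. 21.] 63.5
offcut_1 42 0.57 [254.  81. 298. 121.] [494.  -19.7] [30. 35.] 72.8
now [ 488.  -108.1  126.7] yaw 1.109 t 41.52 grip 0.502
(488, -109.5, 25, 1.11) [-0.0031, 0.001, 0.2542] [0.001, -0.0, -0.001] rows 1.6
```

Call:
drive_tool([
  [0.5,0,0,0.1,0,0,0],
  [0.5,0,0,0.2,0,0,0],
  [0.5,0,0,0.252,0,0,0],
  [0.5,0,0,0.252,0,0,0],
  [0.5,0,0,0.252,0,0,0],
  [0.15,0,0,0.252,0,0,0],
  [0.15,0,0,0.252,0,0,0],
  [0.15,0,0,0.252,0,0,0],
])

```text
t: 42.52
tcp_pos: [488.2, -107.9, 26.3]
eef_rot: [0.85, 0.527, 0.001, 0.001]
wrist_force: [-1.6, 0.2, 5.3]
grip_width: 0.218
finger_force: 48.7
```

Call:
drive_tool([
  [0.1,0,0,-0.03,0,0,0],
  [0.1,0,0,-0.1,0,0,0],
  [0.1,0,0,-0.2,0,0,0],
  [0.1,0,0,-0.35,0,0,0],
  [0.1,0,0,-0.45,0,0,0],
  [0.1,0,0,-0.45,0,0,0],
])

```text
t: 43.28
tcp_pos: [489.5, -107.8, 209.1]
eef_rot: [0.85, 0.527, 0.003, 0.003]
wrist_force: [-0.6, -0.6, -0.8]
grip_width: 0.216
finger_force: 48.9
```

```bash
python3 - <<'E'
from h import *
plan((465,-335,200,1.11),(465,-335,80,1.11),(465,-335,200,0.8),(496,-21,200,0.72))
E
```

```text
now [ 489.5 -107.8  209.1] yaw 1.111 t 43.27 grip 0.216
(465, -335, 200, 1.11) [-0.5362, 0.1973, 0.0239] [0.006, -0.001, 0.0] rows 3.7
(465, -335, 80, 1.11) [-0.5365, 0.1947, 0.3239] [0.006, -0.001, 0.0] rows 1.9
(465, -335, 200, 0.8) [-0.5362, 0.1973, 0.0239] [0.006, -0.002, 0.207] rows 1.9
(496, -21, 200, 0.72) [0.2016, -0.082, 0.0223] [0.005, -0.002, 0.26] rows 5.0
```

Call:
drive_tool([
  [0.1,-0.14,0.05,0,0,0,0],
  [0.1,-0.28,0.1,0,0,0,0],
  [0.1,-0.4,0.15,0,0,0,0],
  [0.1,-0.536,0.197,0,0,0,0],
  [0.1,-0.536,0.197,0,0,0,0],
  [0.1,-0.536,0.197,0.15,0,0,0],
  [0.1,-0.536,0.197,0.32,0,0,0],
  [0.1,-0.536,0.197,0.32,0,0,0],
  [0.5,-0.536,0.197,0.32,0,0,0],
  [0.5,-0.536,0.197,0.32,0,0,0],
  [0.55,-0.536,0.197,0.15,0,0,0],
  [0.6,-0.536,0.197,0,0,0,0.1],
  [0.6,-0.4,0.15,0,0,0,0.26],
  [0.6,-0.25,0.1,0,0,0,0.26],
  [0.6,-0.1,0,0,0,0,0.26],
  [0.6,0.05,-0.05,0,0,0,0.26],
  [0.6,0.2,-0.082,0,0,0,0.26],
  [0.6,0.2,-0.082,0,0,0,0.26],
  [0.6,0.2,-0.082,0,0,0,0.26],
  [0.6,0.2,-0.082,0,0,0,0.26],
])

```text
t: 45.78
tcp_pos: [493.4, -23.5, 205.4]
eef_rot: [0.936, 0.351, 0.0, 0.001]
wrist_force: [0.3, 0.6, -0.1]
grip_width: 0.601
finger_force: 0.0
```

```bash
python3 - <<'E'
from h import *
look("offcut_1",42,1,6)
plan((495,-21,25,0.72))
E
```

```text
offcut_1 42 0.91 [214. 109. 256. 140.] [482.   84.6] [26. 44.] 45.5
offcut_1 42 0.86 [303. 163. 332. 192.] [494.6 -17.8] [35. 29.] 41.6
offcut_1 42 0.81 [485. 298. 511. 315.] [ 526.8 -336.5] [27. 48.] 2.2
offcut_1 42 0.78 [480. 285. 501. 306.] [ 530.2 -308.5] [40. 25.] 89.6
now [493.2 -23.3 205. ] yaw 0.717 t 45.88 grip 0.601
(495, -21, 25, 0.72) [0.0074, -0.0018, 0.45] [0.0, 0.0, -0.002] rows 2.9
```

Call:
drive_tool([
  [0.6,0.009,-0.005,0.1,0,0,0],
  [0.6,0.009,-0.005,0.2,0,0,0],
  [0.6,0.009,-0.005,0.3,0,0,0],
  [0.6,0.009,-0.005,0.4,0,0,0],
  [0.6,0.009,-0.005,0.448,0,0,0],
  [0.6,0.009,-0.005,0.448,0,0,0],
  [0.6,0.009,-0.005,0.448,0,0,0],
  [0.2,0.009,-0.005,0.448,0,0,0],
  [0.2,0.009,-0.005,0.448,0,0,0],
  [0.2,0.009,-0.005,0.448,0,0,0],
])

```text
t: 47.12
tcp_pos: [495.7, -17.9, 27.2]
eef_rot: [0.936, 0.352, 0.001, 0.001]
wrist_force: [-1.0, -1.4, 5.9]
grip_width: 0.362
finger_force: 48.9
```

Call:
drive_tool([
  [0.1,0,0,-0.03,0,0,0],
  [0.1,0,0,-0.1,0,0,0],
  [0.1,0,0,-0.2,0,0,0],
  [0.1,0,0,-0.35,0,0,0],
  [0.1,0,0,-0.45,0,0,0],
  [0.1,0,0,-0.45,0,0,0],
])

```text
t: 47.88
tcp_pos: [497.0, -17.2, 209.9]
eef_rot: [0.936, 0.353, 0.004, 0.002]
wrist_force: [0.2, 0.1, -1.4]
grip_width: 0.357
finger_force: 49.5
```

```bash
python3 - <<'E'
from h import *
plan((480,-370,200,.72),(480,-370,80,.72),(482,83,200,0.78))
E
```

```text
now [497.  -17.2 209.9] yaw 0.721 t 47.88 grip 0.357
(480, -370, 200, 0.72) [-0.614, 0.6345, 0.0257] [0.004, -0.004, 0.0] rows 5.7
(480, -370, 80, 0.72) [-0.6157, 0.6325, 0.3256] [0.004, -0.004, 0.0] rows 1.9
(482, 83, 200, 0.78) [0.1371, -0.2131, 0.0242] [0.005, -0.004, -0.04] rows 7.5
```

Call:
drive_tool([
  [0.1,-0.1,0.1,0,0,0,0],
  [0.1,-0.2,0.2,0,0,0,0],
  [0.1,-0.3,0.3,0,0,0,0],
  [0.1,-0.4,0.4,0,0,0,0],
  [0.1,-0.5,0.5,0,0,0,0],
  [0.1,-0.61,0.63,0,0,0,0],
  [0.1,-0.61,0.63,0,0,0,0],
  [0.1,-0.61,0.63,0,0,0,0],
  [0.1,-0.61,0.63,0.15,0,0,0],
  [0.1,-0.61,0.63,0.32,0,0,0],
  [0.1,-0.61,0.63,0.32,0,0,0],
  [0.6,-0.61,0.63,0.32,0,0,0],
  [0.6,-0.61,0.63,0.32,0,0,0],
  [0.6,-0.61,0.63,0.15,0,0,0],
  [0.6,-0.61,0.63,0,0,0,0],
])

```text
t: 49.75
tcp_pos: [478.3, -367.9, 206.4]
eef_rot: [0.936, 0.353, 0.001, 0.001]
wrist_force: [0.4, -0.4, 0.3]
grip_width: 0.599
finger_force: 0.0
```

Call:
drive_tool([
  [0.85,0.1,-0.1,0,0,0,0],
  [0.85,0.2,-0.2,0,0,0,0],
  [0.85,0.3,-0.3,0,0,0,0],
  [0.85,0.4,-0.45,0,0,0,0],
  [0.85,0.5,-0.6,0,0,0,0],
  [0.85,0.62,-0.72,0,0,0,0],
  [0.85,0.75,-0.85,0,0,0,-0.04],
  [0.85,0.75,-0.85,0,0,0,-0.04],
  [0.85,0.75,-0.85,0,0,0,-0.04],
  [0.85,0.75,-0.85,0,0,0,-0.04],
  [0.85,0.75,-0.85,0,0,0,-0.04],
])

```text
t: 51.12
tcp_pos: [479.1, 84.0, 203.2]
eef_rot: [0.925, 0.379, 0.0, 0.001]
wrist_force: [-0.0, 0.1, 0.3]
grip_width: 0.85
finger_force: 0.0
```

```bash
python3 - <<'E'
from h import *
look("offcut_1",42,1,6)
plan((482,83,25,0.78))
E
```

```text
offcut_1 42 0.56 [297. 161. 340. 195.] [481.1  88.2] [30. 40.] 45.4
now [478.9  84.2 202.9] yaw 0.778 t 51.23 grip 0.852
(482, 83, 25, 0.78) [0.0034, 0.0072, 0.4447] [0.0, 0.0, -0.001] rows 2.8
```

Call:
drive_tool([
  [0.85,0.007,0.002,0.1,0,0,0],
  [0.85,0.007,0.002,0.2,0,0,0],
  [0.85,0.007,0.002,0.3,0,0,0],
  [0.85,0.007,0.002,0.4,0,0,0],
  [0.85,0.007,0.002,0.446,0,0,0],
  [0.85,0.007,0.002,0.446,0,0,0],
  [0.85,0.007,0.002,0.446,0,0,0],
  [0.3,0.007,0.002,0.446,0,0,0],
  [0.3,0.007,0.002,0.446,0,0,0],
  [0.3,0.007,0.002,0.446,0,0,0],
])

```text
t: 52.48
tcp_pos: [482.0, 87.0, 25.6]
eef_rot: [0.925, 0.38, 0.001, 0.001]
wrist_force: [-1.8, -1.0, 8.1]
grip_width: 0.441
finger_force: 49.1
```

Call:
drive_tool([
  [0.2,0,0,-0.03,0,0,0],
  [0.2,0,0,-0.1,0,0,0],
  [0.2,0,0,-0.2,0,0,0],
  [0.2,0,0,-0.35,0,0,0],
  [0.2,0,0,-0.45,0,0,0],
  [0.2,0,0,-0.45,0,0,0],
])

```text
t: 53.22
tcp_pos: [483.3, 87.7, 208.2]
eef_rot: [0.925, 0.38, 0.004, 0.001]
wrist_force: [1.6, 0.3, 0.2]
grip_width: 0.442
finger_force: 50.2
```

```bash
python3 - <<'E'
from h import *
plan((500,-330,200,.78),(500,-330,90,.78))
E
```

```text
now [483.3  87.7 208.2] yaw 0.781 t 53.23 grip 0.442
(500, -330, 200, 0.78) [-0.7053, 0.7711, 0.0206] [0.004, -0.004, 0.0] rows 6.7
(500, -330, 90, 0.78) [-0.707, 0.7696, 0.2956] [0.004, -0.004, 0.0] rows 1.8
```

Call:
drive_tool([
  [0.2,-0.1,0.1,0,0,0,0],
  [0.2,-0.2,0.2,0,0,0,0],
  [0.2,-0.3,0.3,0,0,0,0],
  [0.2,-0.4,0.4,0,0,0,0],
  [0.2,-0.5,0.5,0,0,0,0],
  [0.2,-0.6,0.65,0,0,0,0],
  [0.2,-0.705,0.77,0,0,0,0],
  [0.2,-0.705,0.77,0,0,0,0],
  [0.2,-0.705,0.77,0,0,0,0],
  [0.2,-0.705,0.77,0.15,0,0,0],
  [0.2,-0.705,0.77,0.28,0,0,0],
  [0.2,-0.705,0.77,0.28,0,0,0],
  [0.7,-0.705,0.77,0.28,0,0,0],
  [0.7,-0.705,0.77,0.28,0,0,0],
  [0.7,-0.705,0.77,0.1,0,0,0],
  [0.7,-0.705,0.77,-0.1,0,0,0],
  [0.7,-0.705,0.77,-0.2,0,0,0.1],
  [0,-0.705,0.77,-0.2,0,0,0.2],
  [0,-0.705,0.77,-0.2,0,0,0.35],
  [0,-0.705,0.77,-0.2,0,0,0.5],
])

```text
t: 55.72
tcp_pos: [498.2, -330.2, 286.9]
eef_rot: [0.999, 0.05, 0.002, 0.001]
wrist_force: [-0.3, 0.2, -0.2]
grip_width: 0.06
finger_force: 0.0
```

Call:
drive_tool([
  [0,0,0,0,0,0,0],
  [0,0,-0.15,0,0,0,0],
  [0,0,-0.3,0,0,0,0],
  [0,0,-0.45,0,0,0,0],
  [0,0,-0.6,0,0,0,0],
  [0,0,-0.6,0,0,0,0],
  [0,0,-0.6,0,0,0,0],
  [0,0,-0.6,0,0,0,0],
])

```text
t: 56.72
tcp_pos: [472.5, -93.3, 284.4]
eef_rot: [0.999, 0.052, 0.0, 0.0]
wrist_force: [-0.0, -1.2, -0.0]
grip_width: 0.0
finger_force: 0.0
```

```bash
python3 - <<'E'
from h import *
snap("wrist","w10"); look("nozzle_top",161,0); look("offcut_1",20,0,6);look("roll_1",34,0)
i=vision.camera_info("wrist")
for x in spot_point("wrist","nozzle_top")[:2]: print(x,atz("wrist",x["position"],161,i))
plan((641,-7,190,0))
E
```

```text
nozzle_top 161 0.82 [228.   1. 266.  36.] [629.3  -8.9] [33. 34.] 89.7
nozzle_top 161 0.23 [ 54.   3. 119.  14.] [665.8 199.9] [106.  13.] 78.4
offcut_1 20 0.78 [491. 170. 514. 208.] [ 472.5 -381.1] [36. 48.] 88.1
offcut_1 20 0.78 [507. 179. 527. 201.] [ 470.8 -416.1] [41. 33.] 63.5
offcut_1 20 0.77 [486. 144. 508. 169.] [ 520.2 -361.5] [39. 41.] 4.0
offcut_1 20 0.59 [464. 177. 489. 202.] [ 464.5 -333.5] [52. 24.] 63.1
roll_1 34 0.95 [ 62.  81.  96. 115.] [556.3 309. ] [76. 52.] 85.7
roll_1 34 0.75 [ 64. 144.  96. 179.] [452.7 306.7] [56. 79.] 10.0
roll_1 34 0.66 [ 34. 109.  59. 143.] [507.4 384.2] [53. 82.] 4.3
{'position': [241.9, 7.0], 'confidence': 0.79} [638.79579256  -5.06077308 161.        ]
now [472.4 -92.4 284.1] yaw 0.105 t 56.98 grip -0.001
(641, -7, 190, 0) [0.4415, -0.1681, 0.2353] [-0.0, 0.0, 0.07] rows 3.4
```

View pics/w10.png

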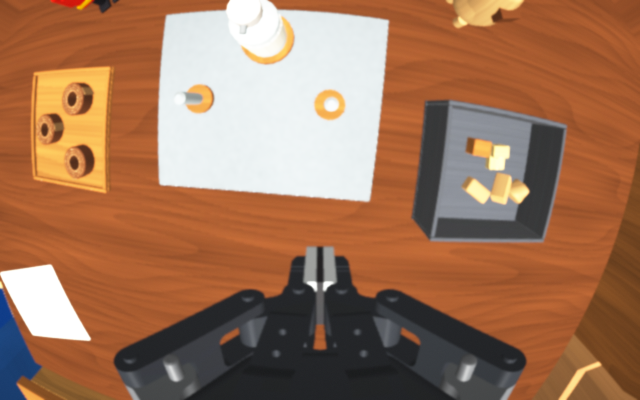

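The board is bare, with 3 rolls in the tray and 5 offcuts in the bin. Now the nozzle.

Call:
drive_tool([
  [0,0.14,-0.05,0.05,0,0,0.07],
  [0,0.28,-0.1,0.1,0,0,0.07],
  [0,0.4,-0.15,0.15,0,0,0.07],
  [0,0.44,-0.17,0.2,0,0,0.07],
  [0,0.44,-0.17,0.2,0,0,0.07],
  [0,0.44,-0.17,0.2,0,0,0.07],
  [0,0.44,-0.17,0.2,0,0,0.07],
])

```text
t: 57.85
tcp_pos: [640.2, -6.6, 205.6]
eef_rot: [1.0, -0.0, 0.001, 0.0]
wrist_force: [-0.1, -0.7, 0.6]
grip_width: -0.0
finger_force: 0.0
```

```bash
python3 - <<'E'
from h import *
look("nozzle_top",161)
i=vision.camera_info("wrist")
for x in spot_point("wrist","nozzle_top")[:2]: print(x,atz("wrist",x["position"],161,i))
plan((641,-7,172,0))
E
```

```text
nozzle_top 161 0.82 [295. 196. 342. 246.] [641.6  -6.2] [30. 37.] 90.0
{'position': [317.3, 225.0], 'confidence': 0.93} [638.17449169  -5.47246067 161.        ]
{'position': [558.8, 286.1], 'confidence': 0.54} [ 568.34397074 -242.83065123  161.        ]
now [640.2  -6.2 205.3] yaw -0.0 t 58.0 grip -0.002
(641, -7, 172, 0) [0.0019, 0.0019, 0.0834] [0.0, -0.001, -0.0] rows 0.5
```

Well centred. I'll descend to just above contact, then press in steps.

Call:
drive_tool([
  [0,0,0,0.03,0,0,0],
  [0,0,0,0.06,0,0,0],
  [0,0,0,0.075,0,0,0],
  [0,0,0,0.09,0,0,0],
  [0,0,0,0.09,0,0,0],
])

```text
t: 58.62
tcp_pos: [640.0, -5.4, 167.6]
eef_rot: [1.0, 0.0, -0.0, -0.0]
wrist_force: [-0.4, 0.6, -0.4]
grip_width: -0.002
finger_force: 0.0
```

Call:
drive_tool([
  [0,0,0,0.008,0,0,0],
  [0,0,0,0.016,0,0,0],
  [0,0,0,0.016,0,0,0],
])

```text
t: 59.0
tcp_pos: [640.1, -5.5, 161.7]
eef_rot: [1.0, 0.0, -0.0, 0.0]
wrist_force: [0.5, -1.1, -1.0]
grip_width: -0.004
finger_force: 0.0
```

Call:
drive_tool([
  [0,0,0,0.01,0,0,0],
  [0,0,0,0.01,0,0,0],
  [0,0,0,0.01,0,0,0],
])

```text
t: 59.38
tcp_pos: [640.2, -5.5, 157.9]
eef_rot: [1.0, 0.0, 0.0, 0.0]
wrist_force: [-0.9, -0.1, -0.0]
grip_width: 0.003
finger_force: 0.0
```

Call:
drive_tool([
  [0,0,0,0.01,0,0,0],
  [0,0,0,0.01,0,0,0],
  [0,0,0,0.01,0,0,0],
])

```text
t: 59.75
tcp_pos: [640.2, -5.5, 153.8]
eef_rot: [1.0, 0.0, -0.0, 0.0]
wrist_force: [-0.4, -0.1, -0.0]
grip_width: 0.001
finger_force: 0.0
```

```bash
python3 - <<'E'
from h import *
print(monitor.state()["wrist_force"],monitor.state()["tcp_pos"]); a=snap("side","s2")
cv2.imwrite("pics/s2c.png",cv2.resize(a[120:280,220:420,::-1],(800,640))[:600])
E
```

```text
[-0.41234122 -0.05291098 -0.01510273] [640.2067338   -5.50117253 153.81986274]
```

View pics/s2c.png

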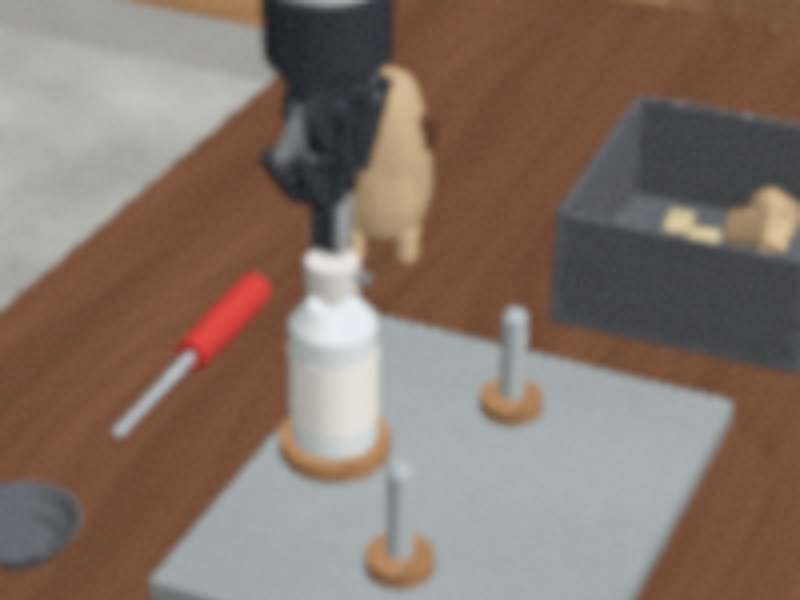

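The closed fingertips sit right above the cap at (333,260). I'll continue in small steps.

Call:
drive_tool([
  [0,0,0,0.01,0,0,0],
  [0,0,0,0.01,0,0,0],
  [0,0,0,0.01,0,0,0],
])

```text
t: 60.18
tcp_pos: [640.2, -5.5, 149.8]
eef_rot: [1.0, 0.0, -0.0, 0.0]
wrist_force: [0.1, -0.7, -0.0]
grip_width: -0.004
finger_force: 0.0
```

Call:
drive_tool([
  [0,0,0,0.008,0,0,0],
  [0,0,0,0.008,0,0,0],
  [0,0,0,0.008,0,0,0],
])

```text
t: 60.55
tcp_pos: [640.5, -5.5, 147.1]
eef_rot: [1.0, 0.0, 0.0, 0.0]
wrist_force: [-0.0, -0.0, 2.5]
grip_width: -0.004
finger_force: 1.3
```

Call:
drive_tool([
  [0,0,0,0.008,0,0,0],
  [0,0,0,0.008,0,0,0],
  [0,0,0,0.008,0,0,0],
])

```text
t: 60.92
tcp_pos: [640.6, -5.4, 143.8]
eef_rot: [1.0, 0.0, 0.0, -0.0]
wrist_force: [-0.3, 0.4, 4.9]
grip_width: 0.001
finger_force: 2.2
```

Call:
drive_tool([
  [0,0,0,0.006,0,0,0],
  [0,0,0,0.009,0,0,0],
  [0,0,0,0.009,0,0,0],
  [0,0,0,0.009,0,0,0],
])

```text
t: 61.42
tcp_pos: [640.6, -5.4, 140.9]
eef_rot: [1.0, 0.0, 0.001, 0.0]
wrist_force: [-0.8, 0.3, 8.1]
grip_width: 0.002
finger_force: 4.3
```

Call:
drive_tool([
  [0,0,0,0.008,0,0,0],
  [0,0,0,0.008,0,0,0],
  [0,0,0,0.008,0,0,0],
  [0,0,0,0.008,0,0,0],
])

```text
t: 61.92
tcp_pos: [640.7, -5.4, 140.6]
eef_rot: [1.0, 0.0, 0.001, 0.001]
wrist_force: [-7.2, -0.4, 22.0]
grip_width: -0.002
finger_force: 11.3
```

Bottomed out (force jumped to 22 N), and held. I'll retreat and verify.

Call:
drive_tool([
  [0,0,0,-0.02,0,0,0],
  [0,0,0,-0.06,0,0,0],
  [0,0,0,-0.15,0,0,0],
  [0,0,0,-0.3,0,0,0],
  [0,-0.1,0,-0.4,0,0,0],
  [0,-0.25,0,-0.45,0,0,0],
  [0,-0.37,0,-0.45,0,0,0],
  [0,-0.37,0,-0.45,0,0,0],
  [0,-0.37,0,-0.45,0,0,0],
])

```text
t: 63.05
tcp_pos: [492.4, -5.9, 316.7]
eef_rot: [1.0, 0.0, 0.0, 0.0]
wrist_force: [0.6, 0.5, -0.5]
grip_width: 0.0
finger_force: 0.0
```

```bash
python3 - <<'E'
from h import *
a=snap("wrist","e1"); b=snap("scene","e2")
cv2.imwrite("pics/e.png",np.vstack([a[0:270,:,::-1],cv2.resize(b[120:320,100:540,::-1],(640,290))]))
E
```

```text
(no output)
```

View pics/e.png

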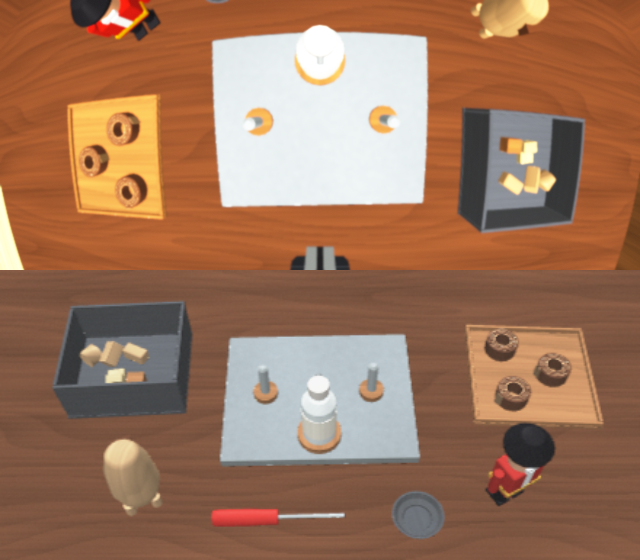

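The board is bare, three rolls lie flat in the tray, five offcuts are low in the bin, and the bystanders are undisturbed.

```bash
python3 -c "
from plant import order
print(order.job_done())"
```

```text
the job is handed in; nothing more can be done
None
```

I handed the job in at about 63 s: three rolls flat in the tray, five offcuts in the bin, and the nozzle pressed to its stop (22 N) and released; the bystanders look undisturbed, but cap spring-back was judged by eye only and no verdict came back.

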